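# Turn the swivel vise to the white pin and lock it

## Task

Turn the swivel vise by pushing its long steel turning arm sideways with one finger until the red pointer points at the white index pin, then with one finger push the black-knobbed lock lever all the way round to its locked stop, and come clear with the pointer still on the white pin. Do not put the lever over before the pointer is on the pin. Only push: do not take the arm or the lever between the fingers, do not touch the spreading board or its butterfly, and leave the loose things on the desk where they are.

Things in the scene. Friction and masses are not known exactly. Their poses are not given: they have to be found in the camera images.
- vise: Fixed vise base: oak foot board 270 x 420 x 18 mm (spans x -160 to 110, y -145 to 275 mm) under a round iron flange, 206 mm across, grey top at 40 mm. Origin on the desk surface on the vertical swivel axis; z up, x towards the index pins, y towards the lock lever (pillar at x -50, y 205 mm). The green jaws turn on it and reach 100 mm height.
- swivel (a joint): Angle of the vise head (jaws, board, pointer, turning arm) about the vertical axis, rad, anticlockwise from above; 0 when the pointer lies along the base's x; stops at -1.0 and 1.0. Stiff from friction, no spring: stays where it is left, does not coast; about 3.5 N at spoke_end turns it.
- pointer_tip (a point): Sharp tip of the red pointer, 70 mm out from the swivel axis, 51 mm above the desk. Its frame turns with the vise head: x points outwards along the pointer, z up. The pointer points at a pin when the pin's centre has y = 0 in this frame.
- spoke_end (a point): Place to push: on the turning arm's centre line, 128 mm from the swivel axis, opposite the pointer, 78 mm above the desk. Axes as pointer_tip; the arm runs out along -x. Round steel bar 12 mm thick, level from 100 to 150 mm from the axis, cranked down to 47 mm height nearer in. Under it the foot board (top 18 mm). The jaws' screw reaches 70 mm from the axis, 70 mm up.
- white_pin: White upright index pin fixed in the flange, 12 mm thick, 24 mm tall, centre 76 to 96 mm from the swivel axis; the origin is the centre of its foot, 40 mm above the desk. This is the pin to point at. It stands on either side of the flange's middle.
- black_pin: Black pin of the same kind on the other side: not the one to point at.
- lock (a joint): Angle of the lock lever about its vertical pivot, rad: 0 free (swung outwards from the vise), growing anticlockwise from above as its end swings inwards; 1.3 is the locked stop. Starts between 0 and 0.2. Stiff from friction (about 2.2 N at lock_end), stays where it is left.
- lock_end (a point): Place to push on the lock lever: on its centre line 68 mm from its pivot, 68 mm above the desk. x points outwards along the lever, y the way it moves as it locks. Round level steel bar 12 mm thick with a black ball 22 mm across centred 88 mm from the pivot. At mid swing it lies along the base's -x.
- lock_pivot (a point): On the lever's vertical pivot axis at the lever's height, 68 mm above the desk; steel hub 30 mm across.
- board: Cork-faced spreading board 60 x 220 mm held in the green jaws across the pointer direction, with an orange and yellow butterfly pinned on it. Origin under its centre, on the swivel axis 90 mm up; top at 104 mm, pin heads at 116 mm. Turns with the head (circle of 114 mm radius). Must not be touched.
- jar: Loose ribbed glass relaxing jar with greenish ground lid, 80 mm across, 93 mm tall, upright. Leave alone.
- spot_plate: Loose white porcelain spot plate 70 x 105 x 12 mm. Leave alone.
- caliper: Loose steel vernier caliper, 230 mm long, 8 mm thick, lying flat. Leave alone.
- probe: Loose chrome dissecting probe, 160 mm long, 8 mm thick, lying on the desk. Leave alone.
- vial: Loose small capped glass vial with a blue cap, 26 mm across, 62 mm tall, upright. Leave alone.
- pin_box: Loose box of pins, blue lid, 87 x 62 x 32 mm. Leave alone.

How it is judged:
By the outcome, as a careful person would: the job done as asked, in the order asked, and still so for the second after the job is handed in, with the robot touching nothing.
It also fails if it takes over 58 s, if anything falls off the work surface, if the arm or the gripper's body presses on something with over 40 N, if the wrist force passes 120 N, or if a joint passes its speed limit or range.

## Robot

A 7-joint arm with a two-finger parallel gripper is mounted at the origin on the work surface. World frame = base frame: x ahead of the robot, y to its left, z up, the work surface at z = 0. Lengths are in mm, angles in rad, forces in N, time in s.
With the tool pointing down it reaches from about 400 to 875 mm from the base axis. Payload 4.4 kg.
Tool frame: the origin (TCP) lies on the centre line of the jaws, within the pads' length; the fingertips stand 25 mm ahead of it and the grasp point (between the pads) lies 6 mm ahead of it; z points along the fingers, x is the direction in which the jaws open and shut, and the axes are right-handed (so a half turn about z gives the same grasp; the last joint's range is limited). The gripper opens to 85 mm and grips with 20 to 120 N. Pads are 22 mm wide; open, the fingers measure 114 mm over their backs; the gripper's body (76 mm by 85 mm) begins 54 mm behind the grasp point. The pads swing forward as they close: fully open they stand 13 mm farther back than shut.
Start: joints at [-1.168, 0.628, 0.038, 1.517, -0.027, 0.996, -0.02], TCP at [293.661, 579.897, 256.313] pointing down, gripper open.
Joint ranges: [-3.06, 3.06], [-0.37, 2.12], [-1.25, 1.32], [0.18, 2.47], [-1.1, 4.24], [0.23, 1.98], [-2.94, 2.94]. Speed limits (rad/s): [2.57, 2.57, 3.14, 3.14, 3.14, 3.14, 3.14].

## Interface

Orientations are given as [roll, pitch, yaw] about the fixed x, y, z axes, in that order (R = Rz(yaw) Ry(pitch) Rx(roll)).
In Python, from cell import ctrl, cams gives the robot as it stands. The module is installed in compiled form; this text tells all that it offers.
- The arm moves only by the tool step_arm, never from a script. Its arguments are lists of equal length, an entry for each row: "linear": the shift along the tool's x, y, z in mm, a list of three; "yaw": the turn about the tool's z in rad; "gripper": the opening, from -1 (shut) to 1 (fully open). A call has 1 to 8 rows; each row is the pose to reach, as a shift and turn from the pose commanded when the call began, along the tool's axes at that moment; what a row does not reach only later rows make up. A row lasts 1/12 s, in which the tool goes at most 41.7 mm and 7.16 degrees, less where a joint would pass 70% of its speed; a pose out of reach is approached as far as the arm can. A call with a gripper value outside its range is refused whole. The fingers move at their own pace and stop on an object; the grip force is fixed at half the most. Time passes only in rows, so rows that repeat a pose let the fingers close. It gives the time, the measured TCP pose, the force and the opening at its end, in the units of the state.
- ctrl.read_state(): the state, without advancing time (a new reading comes with each control period).
- cams.get_image(name): name is "side" or "top" or "wrist"; returns a dict with "frame" (480x640x3 uint8, red, green, blue), "depth" (480x640 float32, mm along the optical axis (not along the pixel's ray), 0 where there is no reading), "intrinsics" (3x3 intrinsics, pixels), "cam_to_world" (4x4, takes a point from camera to world coordinates). Camera axes: x right, y down, z forward; pixel columns grow to the right and rows downward; lengths in mm; the calibration is good to about 2 mm. A picture is of the moment at which its call begins.
- ctrl.finish_job(): hands the job in, once; it reports no verdict.
Trained networks look in the newest picture that a camera, given by its name, has taken for a name from the list of things; names that differ only in an ending like _2 or _b are one class to them, and where a whole thing is asked for, a point or a joint stands for the part that bears it (a point fixed in the world has none). Each returns a list of dicts, best first, with "conf" (0 to 1); they miss things now and then, are a little off and sometimes report something else, mostly with a low value. They report only what shows in the picture. A call takes as long as a camera call.
- cams.regions_of(camera, name): "pixels" (480x640 bool, what is visible of it) and "pixel" ([column, row] in pixels, amid what is visible of it).
The state is a dict: "clock": time; "qpos": joint angles; "qd": joint speeds; "tau": joint torques, N m; "eef_pos": TCP position; "tool_rot": TCP orientation; "force": force on the tool from outside, world axes, zero at the start; "torque": the same for the moment, N m; "width": finger opening in mm.
Only numpy, scipy, OpenCV 4.12 (cv2) and the standard library are available. Lean on these libraries where they do the work, as an engineer would, in place of code of your own. Each camera call takes 0.05 s, during which the arm holds its last target.

## Working session

There is one attempt and no reset: what is moved stays moved. The work goes in short steps, Python scripts to look and compute and a tool call to move; the robot and the scene stay as the last step left them, time stands still between calls to the robot, and variables do not carry over. Pictures are saved under pics/ and viewed, and the job is handed in when it is done.

Besides the shell and the picture viewer there is one more tool, called after ">>>" by a JSON object that holds its "op" and its "data". step_arm: Moves the arm, as the interface text tells. Its arguments: {"type":"object","properties":{"linear":{"type":"array"},"yaw":{"type":"array"},"gripper":{"type":"array"}},"required":["linear","yaw","gripper"]}

```bash
mkdir -p pics; python3 - <<'E'
from cell import ctrl,cams
import cv2
s=ctrl.read_state()
print({k:s[k] for k in('clock','eef_pos','tool_rot','force','width')})
for n in('top','side'):
    d=cams.get_image(n); cv2.imwrite(f'pics/{n}0.png',d['frame'][:,:,::-1])
    print(n,d['cam_to_world'].round(3).tolist(),d['intrinsics'].tolist())
    for t in['white_pin','black_pin','pointer_tip','spoke_end','lock_end','lock_pivot','board','vise']:
        print(t,[(r['pixel'],round(r['conf'],2),int(r['pixels'].sum())) for r in cams.regions_of(n,t)][:3])
E
```

```text
{'clock': 0.0, 'eef_pos': array([293.38114818, 579.37545599, 255.36981936]), 'tool_rot': array([3.14157064e+00, 1.91275205e-03, 1.10203161e+00]), 'force': array([ 0.40281965, -0.58441438, -1.16834719]), 'width': 85.61810217672175}
top [[0.001, -0.98, 0.198, 338.388], [-1.0, -0.0, 0.005, 10.26], [-0.005, -0.198, -0.98, 1329.085], [0.0, 0.0, 0.0, 1.0]] [[542.2193649537523, 0.0, 328.94969810567784], [0.0, 542.2193649537523, 241.88276419622923], [0.0, 0.0, 1.0]]
white_pin [([324.0, 239.0], 0.22, 18061)]
black_pin []
pointer_tip [([351.1, 221.0], 0.59, 3150)]
spoke_end [([349.1, 223.2], 0.69, 3182), ([254.3, 247.5], 0.43, 327)]
lock_end [([256.5, 251.0], 0.56, 357)]
lock_pivot [([258.3, 245.9], 0.59, 301)]
board [([349.8, 219.8], 0.59, 2474)]
vise [([325.0, 239.4], 0.87, 18056)]
side [[-0.988, -0.085, 0.13, 453.072], [-0.155, 0.617, -0.771, 906.763], [-0.014, -0.782, -0.623, 822.954], [0.0, 0.0, 0.0, 1.0]] [[548.0295969186751, 0.0, 309.24547760465964], [0.0, 548.0295969186751, 239.1756639268885], [0.0, 0.0, 1.0]]
white_pin []
black_pin []
pointer_tip [([297.6, 233.1], 0.62, 2830)]
spoke_end [([294.4, 234.0], 0.75, 2812)]
lock_end [([307.3, 310.4], 0.82, 547), ([382.0, 207.6], 0.4, 741)]
lock_pivot [([304.8, 314.3], 0.7, 567)]
board [([295.8, 229.7], 0.8, 1800)]
vise [([299.1, 289.0], 0.79, 17683), ([298.5, 236.4], 0.67, 2747)]
```

View pics/top0.png

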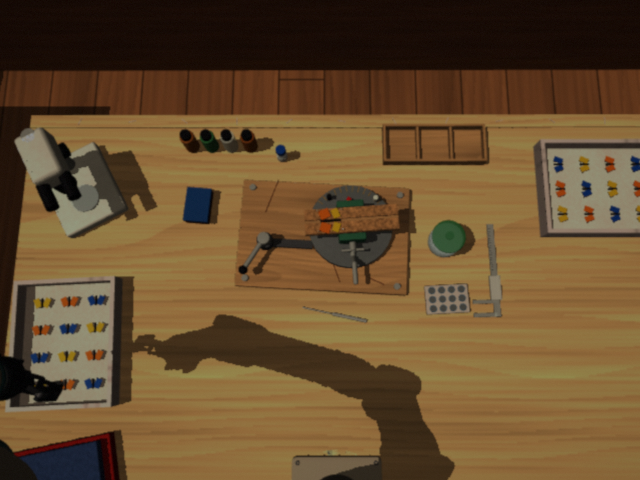

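View pics/side0.png

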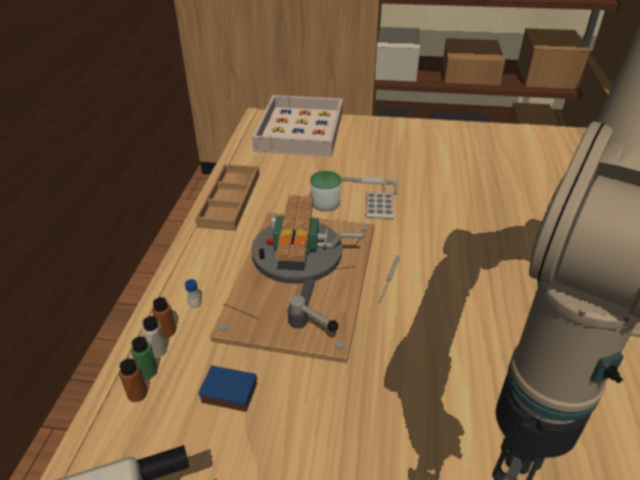

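```bash
python3 - <<'E'
import cv2
a=cv2.imread('pics/top0.png')[140:340,210:450];cv2.imwrite('pics/topc.png',cv2.resize(a,(720,600),interpolation=cv2.INTER_CUBIC))
a=cv2.imread('pics/side0.png')[140:400,160:450];cv2.imwrite('pics/sidec.png',cv2.resize(a,(669,600),interpolation=cv2.INTER_CUBIC))
E
```

```text
(no output)
```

View pics/topc.png

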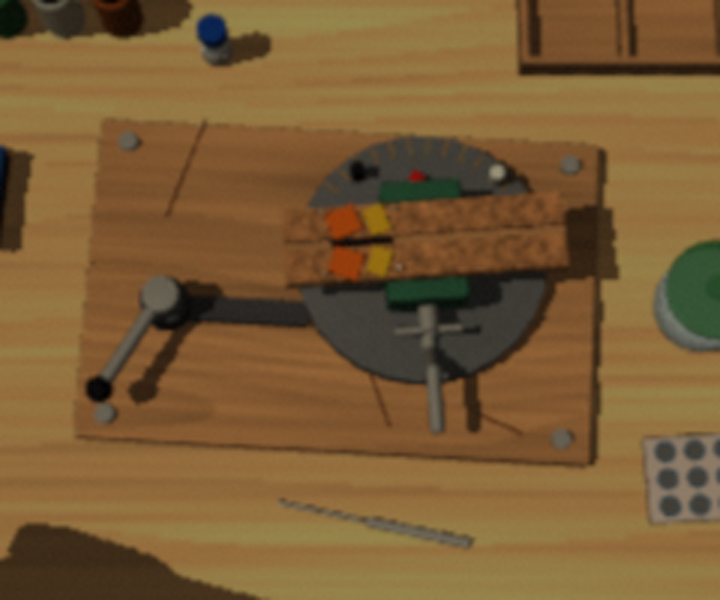

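View pics/sidec.png

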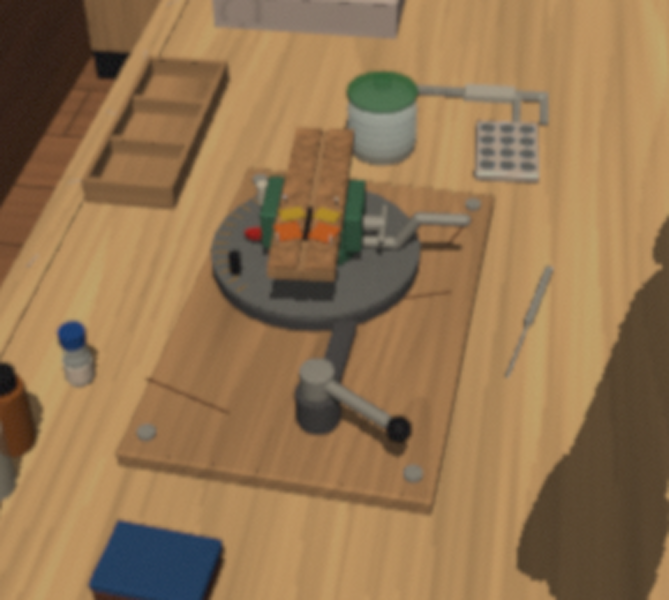

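The top view shows the white pin right of the pointer at (376,198) and the black pin at (329,197). The turning arm's end is at (355,283), and the lever runs from its pivot at (264,238) to its knob at (243,269). So the arm has to be pushed to image left (+y) and the lever to image right (-y).

```bash
cat > h.py <<'E'
import numpy as np
from cell import ctrl,cams
def ray(d,u,v,z):
    K=d['intrinsics'];T=np.array(d['cam_to_world'])
    r=T[:3,:3]@np.array([(u-K[0][2])/K[0][0],(v-K[1][2])/K[1][1],1]);o=T[:3,3]
    return o+r*(z-o[2])/r[2]
def proj(d,p):
    K=np.array(d['intrinsics']);T=np.linalg.inv(np.array(d['cam_to_world']))
    c=T[:3,:3]@np.array(p)+T[:3,3];q=K@c;return q[:2]/q[2]
E
python3 - <<'E'
from h import *
d=cams.get_image('top');s=cams.get_image('side')
f=lambda x,y:(x/3+210-.33,y/3+140-.33)
g=lambda x,y:(x/2.307+160-.3,y/2.307+140-.3)
for n,x,y,z in[('w',497,171,64),('b',357,168,64),('red',417,176,52),('spend',437,430,78),('spmid',433,375,78),('piv',161,295,78),('ball',98,388,68),('c1',103,118,18),('c2',605,148,18),('c3',593,465,18),('c4',78,437,18),
 ('flL',302,262,40),('flR',550,262,40),('flTop',428,137,40),('flBot',424,381,40)]:
    p=ray(d,*f(x,y),z);print(n,p.round(1))
print('side')
for n,x,y,z in[('w',261,182,64),('b',235,254,64),('red',252,234,52),('spend',467,221,78),('piv',317,370,78),('ball',399,429,68),('c1',120,460,18),('c2',432,508,18),('c3',493,198,18)]:
    p=ray(s,*g(x,y),z);print(n,p.round(1))
E
```

```text
w [705.9 -95.8  64. ]
b [708.4  17.1  64. ]
red [705.2 -31.6  52. ]
spend [494.2 -45.   78. ]
spmid [537.1 -42.3  78. ]
piv [600.7 171.1  78. ]
ball [528.3 219.9  68. ]
c1 [765.7 231.5  18. ]
c2 [ 739.2 -190.5   18. ]
c3 [ 473.3 -173.1   18. ]
c4 [495.8 243.1  18. ]
flL [636.1  61.9  40. ]
flR [ 636.1 -139.7   40. ]
flTop [742.  -41.3  40. ]
flBot [538.3 -36.6  40. ]
side
w [707.1 -97.7  64. ]
b [707.9  17.8  64. ]
red [702.2 -28.5  52. ]
spend [494.9 -44.4  78. ]
piv [602.1 172.5  78. ]
ball [527.7 218.9  68. ]
c1 [758.8 240.7  18. ]
c2 [496.3 253.6  18. ]
c3 [ 474.4 -163.9   18. ]
```

```bash
python3 - <<'E'
import numpy as np
from scipy.optimize import least_squares
B=[(110,275),(110,-145),(-160,-145),(-160,275),(-50,205),(0,0)]
W=[(763,236),(739.2,-190.5),(473.8,-168.5),(496,248),(601.4,171.8),(639.5,-39)]
w=np.array([.5,.5,.5,.5,1.5,1])
B=np.array(B);W=np.array(W)
def R(t):return np.array([[np.cos(t),-np.sin(t)],[np.sin(t),np.cos(t)]])
f=lambda p:((B@R(p[2]).T+p[:2]-W)*w[:,None]).ravel()
r=least_squares(f,[640,-39,0]);c=r.x[:2];t=r.x[2];print(r.x,(f(r.x).reshape(-1,2)/w[:,None]).round(1).tolist())
for n,p in[('w',(706.5,-96.7)),('b',(708,17.5)),('red',(703.7,-30)),('spend',(494.5,-44.7)),('spmid',(537.1,-42.3))]:
    q=R(t).T@(np.array(p)-c);print(n,q.round(1),np.hypot(*q).round(1),np.arctan2(q[1],q[0]).round(3))
q=R(t).T@(np.array([528,219.4])-[601.4,171.8]);print(np.hypot(*q),np.arctan2(q[1],q[0])-np.pi+.65)
E
```

```text
[ 6.39347579e+02 -3.63700853e+01 -5.83490914e-02] [[2.2, -4.3], [1.5, 3.0], [-2.6, -3.3], [-0.3, -0.5], [-0.0, -0.6], [-0.2, 2.6]]
w [ 70.6 -56.3] 90.3 -0.674
b [65.4 57.8] 87.3 0.724
red [63.9 10.1] 64.7 0.157
spend [-144.1  -16.8] 145.1 -3.026
spmid [-101.7  -11.9] 102.4 -3.025
87.4832555407033 0.13302811613139387
```

```bash
cat >> h.py <<'E'
from scipy.spatial.transform import Rotation as Ro
def to(x,y,z,yaw):
    s=ctrl.read_state();R=Ro.from_euler('xyz',s['tool_rot'])
    l=R.inv().apply(np.array([x,y,z])-s['eef_pos'])
    dy=(yaw-s['tool_rot'][2]+np.pi)%(2*np.pi)-np.pi
    print('lin',l.round(1).tolist(),'yaw',round(-dy,3))
def st():
    s=ctrl.read_state();print(round(s['clock'],2),s['eef_pos'].round(1),s['tool_rot'].round(3),'F',s['force'].round(1),'w',round(s['width'],1))
E
python3 -c "
from h import *
to(515,-92,230,1.648)"
```

```text
lin [-499.3, 501.1, 26.3] yaw -0.546
```

>>> {"op": "step_arm", "data": {"linear": [[-30,30,2],[-59,59,3],[-88,88,5],[-117,117,6],[-146,146,8],[-175,175,9],[-204,204,11],[-233,233,12]], "yaw": [-0.07,-0.14,-0.21,-0.28,-0.35,-0.42,-0.49,-0.546], "gripper": [-1,-1,-1,-1,-1,-1,-1,-1]}}

```text
clock: 1.67
eef_pos: [396.6, 264.9, 244.4]
tool_rot: [3.141, -0.0, 1.652]
force: [0.4, -0.3, -0.5]
width: -0.2
```

```bash
python3 -c "
from h import *
st();to(515,-92,230,1.648)"
```

```text
1.67 [396.6 264.9 244.4] [ 3.141 -0.     1.652] F [ 0.4 -0.3 -0.5] w -0.2
lin [-365.3, 89.2, 14.4] yaw 0.004
```

>>> {"op": "step_arm", "data": {"linear": [[-40,10,2],[-80,20,4],[-120,30,6],[-160,39,8],[-200,49,10],[-240,59,12],[-280,68,14],[-320,78,14]], "yaw": [0,0,0,0,0,0,0,0], "gripper": [-1,-1,-1,-1,-1,-1,-1,-1]}}

```text
clock: 2.33
eef_pos: [498.7, -48.4, 230.2]
tool_rot: [-3.141, -0.0, 1.648]
force: [0.4, 0.7, 0.7]
width: -0.4
```

```bash
python3 -c "
from h import *
import cv2
st();to(515,-92,230,1.648);to(515,-92,80,1.648)
d=cams.get_image('wrist');cv2.imwrite('pics/w1.png',d['frame'][:,:,::-1])"
```

```text
2.33 [498.7 -48.4 230.2] [-3.141 -0.     1.648] F [0.4 0.7 0.7] w -0.4
lin [-44.7, 12.9, 0.2] yaw -0.0
lin [-44.8, 12.9, 150.2] yaw -0.0
```

View pics/w1.png

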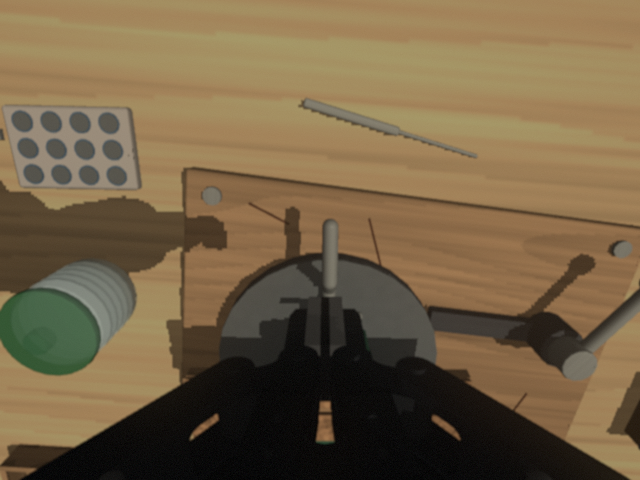

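The wrist view shows the turning arm from (330,225) to (330,290). I'll check its position with this view too.

```bash
python3 -c "
from h import *
d=cams.get_image('wrist')
for p in [(330,222),(330,255),(330,287)]: print(ray(d,*p,78).round(1))
print(ray(d,579,364,78),d['cam_to_world'].round(2).tolist())
print([proj(d,(515,-92,z)) for z in (55,205)])
"
```

```text
[497.6 -55.2  78. ]
[523.4 -53.4  78. ]
[550.  -51.5  78. ]
[606.07754878 159.73519434  78.        ] [[-0.07, 0.95, 0.32, 419.61], [1.0, 0.06, 0.01, -62.33], [-0.01, 0.32, -0.95, 348.74], [0.0, 0.0, 0.0, 1.0]]
[array([282.53875502, 231.83454018]), array([244.12297603, 336.70711212])]
```

>>> {"op": "step_arm", "data": {"linear": [[-25,7,10],[-47,13,40],[-47,13,75],[-47,13,110],[-47,13,140],[-47,13,150],[-47,13,150],[-47,13,150]], "yaw": [0,0,0,0,0,0,0,0], "gripper": [-1,-1,-1,-1,-1,-1,-1,-1]}}

```text
clock: 3.1
eef_pos: [515.7, -91.8, 80.8]
tool_rot: [3.141, -0.0, 1.649]
force: [-0.0, -0.6, 0.1]
width: -0.0
```

```bash
cat >> h.py <<'E'
C=np.array([640,-37.5])
def P(phi,off=20.5,r=128):
    return C-r*np.array([np.cos(phi),np.sin(phi)])-off*np.array([-np.sin(phi),np.cos(phi)])
E
python3 -c "
from h import *
st()
for a in np.linspace(.2,-.2,8): to(*P(a),80,a+np.pi/2)
"
```

```text
3.1 [515.7 -91.8  80.8] [ 3.141 -0.     1.649] F [-0.  -0.6  0.1] w -0.0
lin [8.5, 3.6, 0.8] yaw -0.122
lin [15.7, 1.8, 0.8] yaw -0.065
lin [23.0, 0.3, 0.8] yaw -0.008
lin [30.3, -0.7, 0.8] yaw 0.049
lin [37.7, -1.3, 0.8] yaw 0.106
lin [45.1, -1.5, 0.8] yaw 0.163
lin [52.5, -1.2, 0.8] yaw 0.221
lin [59.9, -0.6, 0.8] yaw 0.278
```

>>> {"op": "step_arm", "data": {"linear": [[8,1,0.5],[15,0.5,0.5],[23,0,0.5],[30,-0.5,0.5],[37,-1,0.5],[45,-1.5,0.5],[52,-1.2,0.5],[60,-0.6,0.5]], "yaw": [0,0,0,0.05,0.1,0.16,0.22,0.28], "gripper": [-1,-1,-1,-1,-1,-1,-1,-1]}}

```text
clock: 3.77
eef_pos: [510.1, -32.6, 81.0]
tool_rot: [3.14, 0.001, 1.364]
force: [-1.4, -4.0, 1.9]
width: 0.3
```

```bash
python3 -c "
from h import *
import cv2
st()
for a in np.linspace(-.25,-.6,8): to(*P(a),80,a+np.pi/2)
d=cams.get_image('top');cv2.imwrite('pics/t1.png',cv2.resize(d['frame'][140:340,210:450,::-1],(720,600),interpolation=cv2.INTER_CUBIC))
"
```

```text
3.77 [510.1 -32.6  81. ] [3.140e+00 1.000e-03 1.364e+00] F [-1.4 -4.   1.9] w 0.3
lin [6.9, -0.7, 1.0] yaw 0.044
lin [13.4, -1.3, 1.0] yaw 0.094
lin [19.9, -1.5, 1.0] yaw 0.144
lin [26.4, -1.4, 1.0] yaw 0.194
lin [32.8, -1.1, 1.0] yaw 0.244
lin [39.3, -0.3, 1.0] yaw 0.294
lin [45.7, 0.7, 1.0] yaw 0.344
lin [52.0, 2.0, 1.0] yaw 0.394
```

View pics/t1.png

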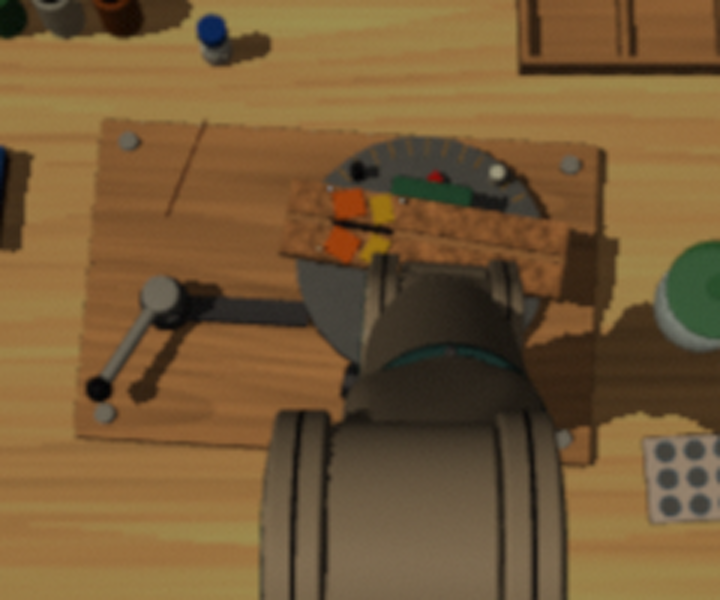

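The head is turning: the red pointer is now at crop (436,178), and the push reads about 4 N. I'll carry on along the arc.

>>> {"op": "step_arm", "data": {"linear": [[7,-0.7,1],[13.5,-1.3,1],[20,-1.5,1],[26.5,-1.4,1],[33,-1,1],[39.5,-0.3,1],[46,0.7,1],[46,0.7,1]], "yaw": [0.044,0.094,0.144,0.194,0.244,0.294,0.344,0.344], "gripper": [-1,-1,-1,-1,-1,-1,-1,-1]}}

```text
clock: 4.48
eef_pos: [520.3, 14.0, 79.6]
tool_rot: [3.141, -0.001, 1.026]
force: [0.8, -0.1, 0.1]
width: 0.1
```

```bash
python3 -c "
from h import *
import cv2
st()
for a in (-.55,-.6,-.65,-.7,-.73): to(*P(a),80,a+np.pi/2)
d=cams.get_image('top');cv2.imwrite('pics/t2.png',cv2.resize(d['frame'][175:275,280:400,::-1],(720,600),interpolation=cv2.INTER_CUBIC))
d=cams.get_image('side');cv2.imwrite('pics/s2.png',cv2.resize(d['frame'][190:290,220:340,::-1],(720,600),interpolation=cv2.INTER_CUBIC))
"
```

```text
4.48 [520.3  14.   79.6] [ 3.141e+00 -1.000e-03  1.026e+00] F [ 0.8 -0.1  0.1] w 0.1
lin [-1.9, 1.0, -0.4] yaw 0.005
lin [4.6, 0.1, -0.4] yaw 0.055
lin [11.0, -0.4, -0.4] yaw 0.105
lin [17.5, -0.6, -0.4] yaw 0.155
lin [21.4, -0.5, -0.4] yaw 0.185
```

View pics/t2.png

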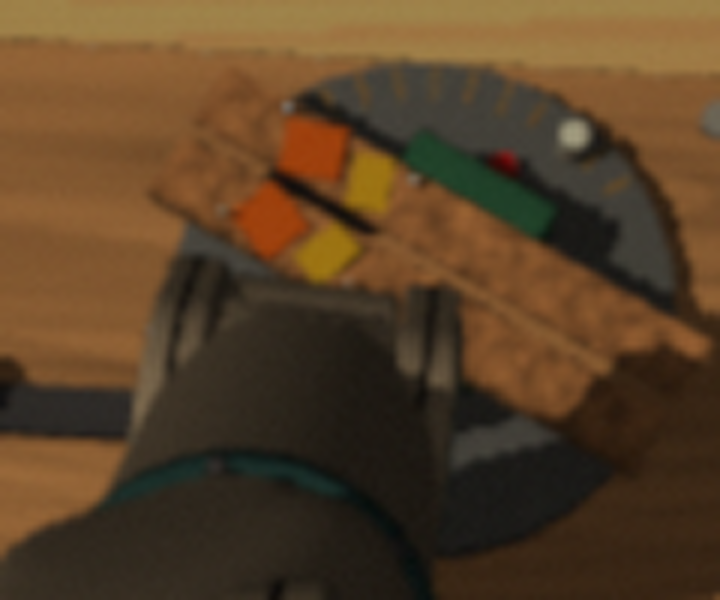

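View pics/s2.png

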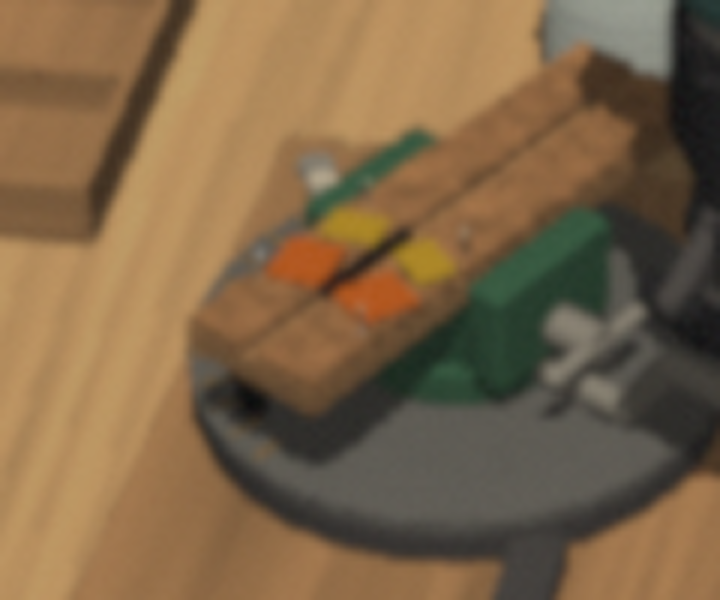

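```bash
python3 -c "
from h import *
d=cams.get_image('top')
f=lambda x,y:(280+x/6-.42,175+y/6-.42)
def ang(a,b,z):
    p=ray(d,*f(*a),z);q=ray(d,*f(*b),z);v=q-p;print(p.round(1),q.round(1),'phi',np.arctan2(v[1],v[0])+np.pi/2)
ang((195,122),(613,372),104)
ang((240,68),(718,335),104)
w=ray(d,*f(574,131),64);print('pin',w,np.arctan2(*(w[:2]-C)[::-1]), ray(d,*f(505,160),52))
for c in [(640,-37.5),(639.3,-36.4),(641,-39)]: 
  c=np.array(c); print([np.arctan2(*(np.array(p)-c)[::-1]).round(4) for p in [(705.9,-95.8),(707.1,-97.7),(706.5,-96.7)]])
"
```

```text
[698.6  55.9 104. ] [ 598.6 -105.7  104. ] phi -0.5538713732978686
[720.6  38.4 104. ] [ 613.2 -146.5  104. ] phi -0.5261772933600328
pin [706.52885644 -95.5979859   64.        ] -0.7178521625944616 [697.7919512  -68.36833714  52.        ]
[np.float64(-0.7243), np.float64(-0.7312), np.float64(-0.7274)]
[np.float64(-0.7283), np.float64(-0.7351), np.float64(-0.7313)]
[np.float64(-0.7189), np.float64(-0.7262), np.float64(-0.7222)]
```

>>> {"op": "step_arm", "data": {"linear": [[4,0,0],[8,-0.3,0],[12,-0.5,0],[14.5,-0.5,0],[16,-0.5,0],[16,-0.5,0]], "yaw": [0.04,0.08,0.11,0.13,0.15,0.15], "gripper": [-1,-1,-1,-1,-1,-1]}}

```text
clock: 5.13
eef_pos: [527.2, 26.9, 78.6]
tool_rot: [-3.14, 0.001, 0.874]
force: [-3.0, -0.7, 1.0]
width: 0.4
```

```bash
python3 -c "
from h import *
import cv2
st()
for a in (-.7,-.73): to(*P(a),80,a+np.pi/2)
d=cams.get_image('top');cv2.imwrite('pics/t3.png',cv2.resize(d['frame'][175:275,280:400,::-1],(720,600),interpolation=cv2.INTER_CUBIC))
d=cams.get_image('wrist');cv2.imwrite('pics/w3.png',d['frame'][:,:,::-1])
"
```

```text
5.13 [527.2  26.9  78.6] [-3.14e+00  1.00e-03  8.74e-01] F [-3.  -0.7  1. ] w 0.4
lin [2.9, -0.2, -1.4] yaw 0.003
lin [6.7, -0.8, -1.4] yaw 0.033
```

View pics/t3.png

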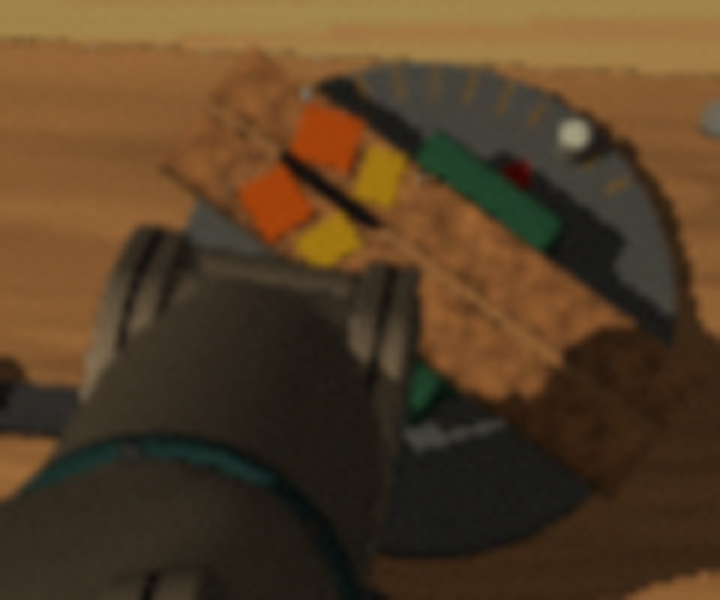

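View pics/w3.png

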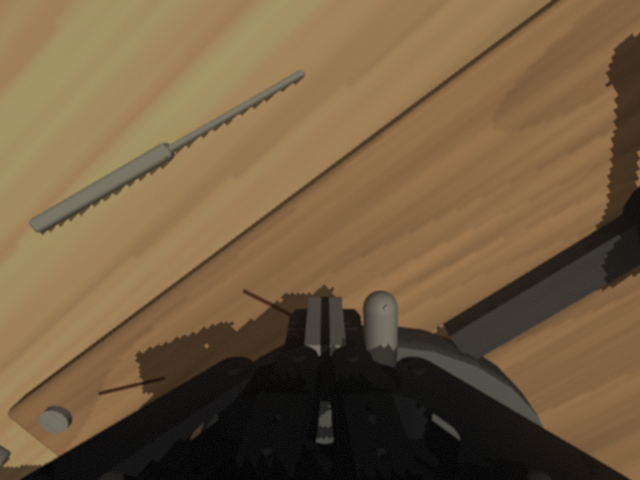

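```bash
python3 -c "
from h import *
d=cams.get_image('top')
f=lambda x,y:(280+x/6-.42,175+y/6-.42)
def ang(a,b,z):
    p=ray(d,*f(*a),z);q=ray(d,*f(*b),z);v=q-p;ph=np.arctan2(v[1],v[0])+np.pi/2
    n=np.array([np.cos(ph),np.sin(ph)]);print(p.round(1),q.round(1),'phi',ph.round(4),'off',((p[:2]-C)@n).round(1))
ang((218,112),(560,358),104)
ang((258,52),(672,342),104)
ang((165,168),(270,246),104)
print(ray(d,*f(518,172),52))
"
```

```text
[702.6  46.9 104. ] [604.2 -85.4 104. ] phi -0.6399 off -0.1
[727.1  31.3 104. ] [ 610.5 -128.7  104. ] phi -0.63 off 29.9
[680.   67.4 104. ] [648.6  26.4 104. ] phi -0.6523 off -31.9
[692.74100965 -73.58898814  52.        ]
```

>>> {"op": "step_arm", "data": {"linear": [[3,0,-0.5],[6,-0.4,-1],[8,-0.8,-1],[9,-1,-1],[9,-1,-1]], "yaw": [0.02,0.04,0.06,0.07,0.07], "gripper": [-1,-1,-1,-1,-1]}}

```text
clock: 5.7
eef_pos: [533.3, 34.4, 79.7]
tool_rot: [3.141, -0.0, 0.804]
force: [-2.6, -0.9, -1.6]
width: 0.3
```

```bash
python3 -c "
from h import *
import cv2
st()
d=cams.get_image('top');cv2.imwrite('pics/t4.png',cv2.resize(d['frame'][175:275,280:400,::-1],(720,600),interpolation=cv2.INTER_CUBIC))
"
```

```text
5.7 [533.3  34.4  79.7] [ 3.141 -0.     0.804] F [-2.6 -0.9 -1.6] w 0.3
```

View pics/t4.png

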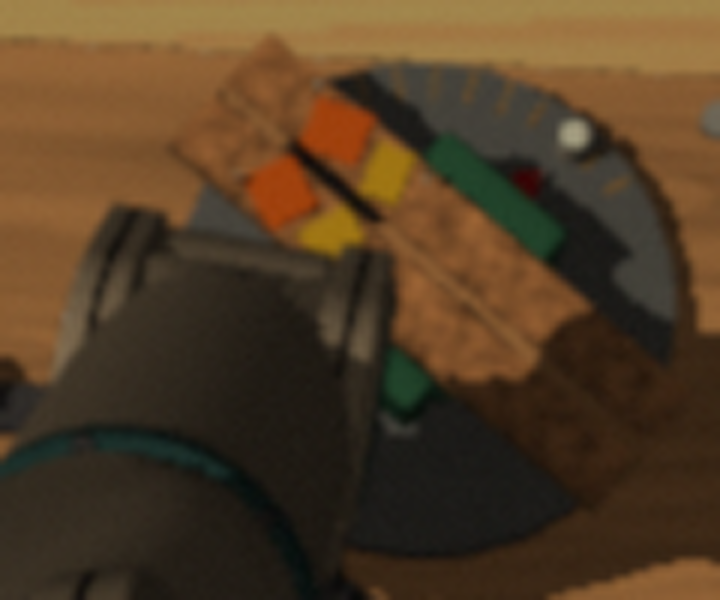

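```bash
cat >> h.py <<'E'
f6=lambda x,y:(280+x/6-.42,175+y/6-.42)
def ang(d,a,b,z=104,f=f6):
    p=ray(d,*f(*a),z);q=ray(d,*f(*b),z);v=q-p;ph=np.arctan2(v[1],v[0])+np.pi/2
    n=np.array([np.cos(ph),np.sin(ph)]);print('phi',ph.round(4),'off',((p[:2]-C)@n).round(1))
E
python3 -c "
from h import *
d=cams.get_image('top')
ang(d,(228,92),(540,354))
ang(d,(272,36),(600,306))
ang(d,(172,148),(300,252))
print(ray(d,*f6(528,179),52))
"
```

```text
phi -0.7159 off 0.6
phi -0.7091 off 29.9
phi -0.6965 off -28.8
[689.79807594 -77.61157273  52.        ]
```

>>> {"op": "step_arm", "data": {"linear": [[-12,0,0],[-28,0,0],[-40,0,-15],[-40,0,-50],[-40,0,-85],[-40,0,-120],[-40,0,-140],[-40,0,-140]], "yaw": [0,0,0,0,0,0,0,0], "gripper": [-1,-1,-1,-1,-1,-1,-1,-1]}}

```text
clock: 6.47
eef_pos: [508.9, 4.6, 224.9]
tool_rot: [3.133, -0.009, 0.803]
force: [1.0, -0.7, 0.6]
width: -0.0
```

```bash
python3 -c "
from h import *
st();to(430,230,219,0.95)"
```

```text
6.47 [508.9   4.6 224.9] [ 3.133 -0.009  0.803] F [ 1.  -0.7  0.6] w -0.0
lin [107.4, -213.3, 5.1] yaw -0.147
```

>>> {"op": "step_arm", "data": {"linear": [[14,-27,0],[28,-54,0],[42,-82,0],[56,-110,0],[70,-138,0],[84,-166,0],[100,-195,0],[107,-213,0]], "yaw": [-0.02,-0.04,-0.06,-0.08,-0.1,-0.12,-0.14,-0.147], "gripper": [-1,-1,-1,-1,-1,-1,-1,-1]}}

```text
clock: 7.13
eef_pos: [425.3, 234.0, 219.7]
tool_rot: [-3.141, -0.003, 0.956]
force: [-0.2, -0.7, 0.5]
width: -0.1
```

```bash
python3 -c "
from h import *
import cv2
st()
d=cams.get_image('top');cv2.imwrite('pics/t5.png',cv2.resize(d['frame'][175:275,280:400,::-1],(720,600),interpolation=cv2.INTER_CUBIC))
cv2.imwrite('pics/t5f.png',d['frame'][:,:,::-1])
np.save('t5.npy',d['depth'])
d=cams.get_image('side');cv2.imwrite('pics/s5.png',cv2.resize(d['frame'][190:290,220:340,::-1],(720,600),interpolation=cv2.INTER_CUBIC))
"
```

```text
7.13 [425.3 234.  219.7] [-3.141e+00 -3.000e-03  9.560e-01] F [-0.2 -0.7  0.5] w -0.1
```

View pics/t5.png

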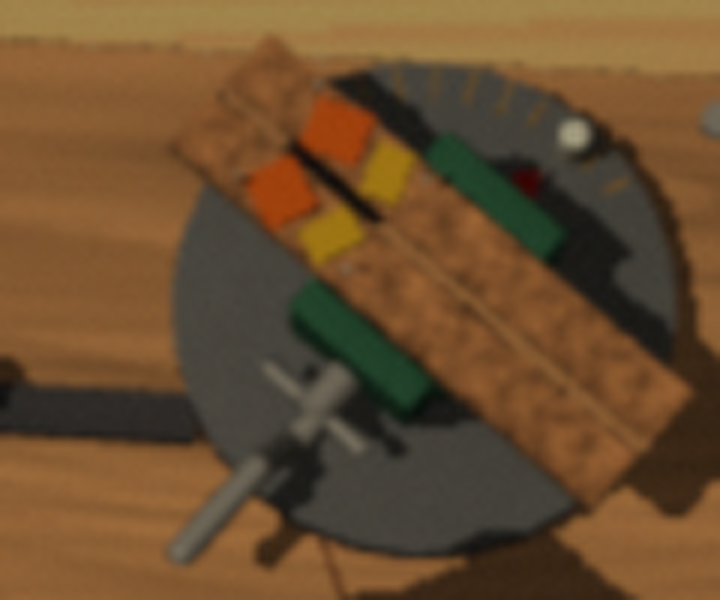

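View pics/s5.png

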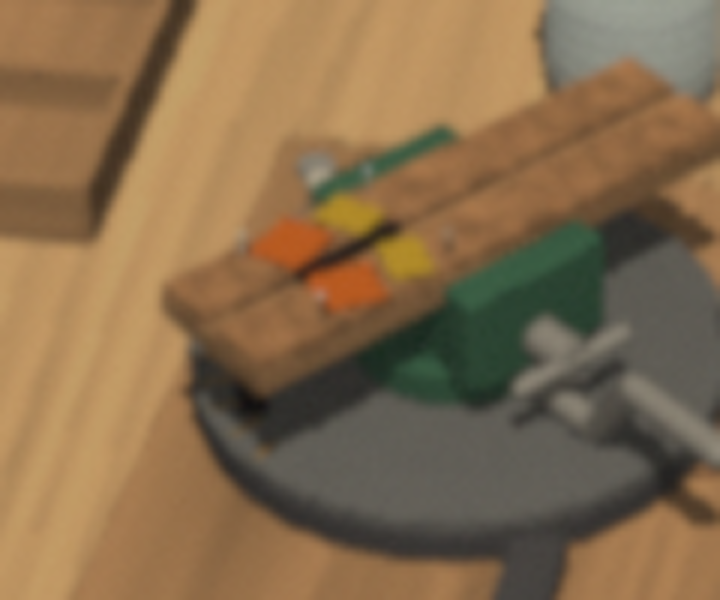

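View pics/t5f.png

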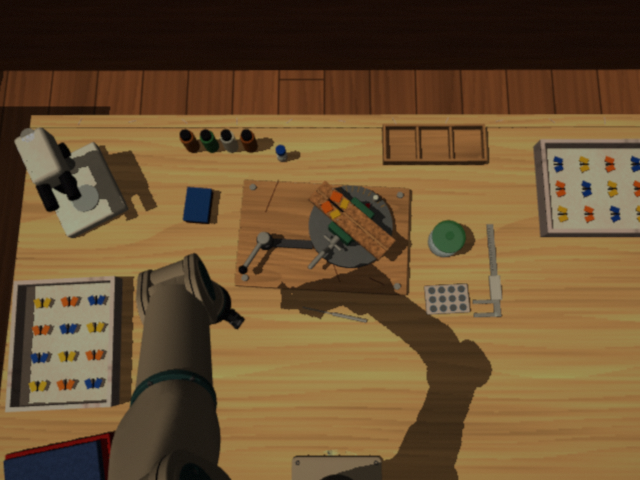

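```bash
python3 -c "
from h import *
d=cams.get_image('top')
ang(d,(228,92),(642,447))
ang(d,(272,36),(692,390))
ang(d,(172,148),(592,505))
print('spoke end',ray(d,*f6(180,552),78),ray(d,*f6(262,466),78))
to(720,-70,260,1.571)"
```

```text
phi -0.7262 off -0.5
phi -0.7208 off 28.6
phi -0.7186 off -31.2
spoke end [532.60079556  61.40053089  78.        ] [566.59377272  29.62257014  78.        ]
lin [-75.9, 414.5, -40.6] yaw -0.616
```

>>> {"op": "step_arm", "data": {"linear": [[-5,35,-20],[-12,75,-40],[-20,115,-40],[-28,155,-40],[-36,195,-40],[-44,235,-40],[-52,275,-40],[-60,315,-40]], "yaw": [-0.1,-0.2,-0.3,-0.4,-0.5,-0.6,-0.616,-0.616], "gripper": [-1,-1,-1,-1,-1,-1,-1,-1]}}

```text
clock: 7.95
eef_pos: [648.6, -6.5, 259.7]
tool_rot: [3.141, 0.0, 1.564]
force: [0.7, 0.4, 0.3]
width: 0.2
```

```bash
python3 -c "
from h import *
st();to(720,-70,260,1.571)"
```

```text
7.95 [648.6  -6.5 259.7] [3.141 0.    1.564] F [0.7 0.4 0.3] w 0.2
lin [-63.0, 71.8, -0.2] yaw -0.007
```

>>> {"op": "step_arm", "data": {"linear": [[-20,22,0],[-42,48,0],[-63,72,0],[-63,72,0],[-63,72,0],[-63,72,0]], "yaw": [0,0,0,0,0,0], "gripper": [-1,-1,-1,-1,-1,-1]}}

```text
clock: 8.45
eef_pos: [718.6, -66.5, 259.0]
tool_rot: [-3.14, -0.0, 1.565]
force: [0.0, 0.5, 0.2]
width: -0.4
```

```bash
python3 -c "
from h import *
import cv2
st()
d=cams.get_image('wrist');cv2.imwrite('pics/w6.png',d['frame'][:,:,::-1])
for n,p in dict(C40=(*C,40),C51=(*C,51),pin=(706.5,-96.5,64)).items(): print(n,proj(d,p))
"
```

```text
8.45 [718.6 -66.5 259. ] [-3.14  -0.     1.565] F [0.  0.5 0.2] w -0.4
C40 [357.35339485 114.51945017]
C51 [358.45795619 114.63692155]
pin [287.0331562  199.30307036]
```

View pics/w6.png

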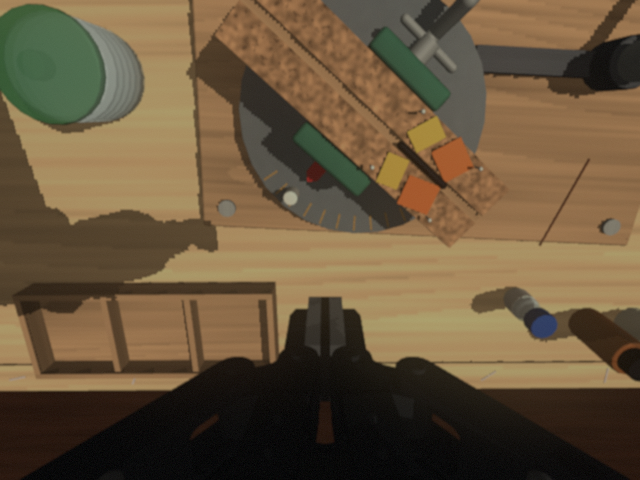

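```bash
python3 -c "
import cv2
a=cv2.imread('pics/w6.png')
cv2.imwrite('pics/w6a.png',cv2.resize(a[150:225,250:340],(720,600),interpolation=cv2.INTER_CUBIC))
cv2.imwrite('pics/w6b.png',cv2.resize(a[0:240,210:510],(750,600),interpolation=cv2.INTER_CUBIC))"
```

```text
(no output)
```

View pics/w6a.png

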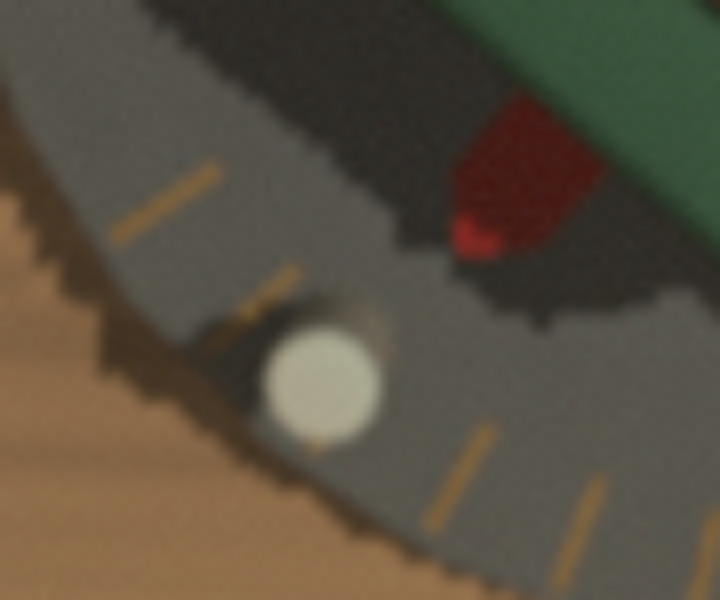

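View pics/w6b.png

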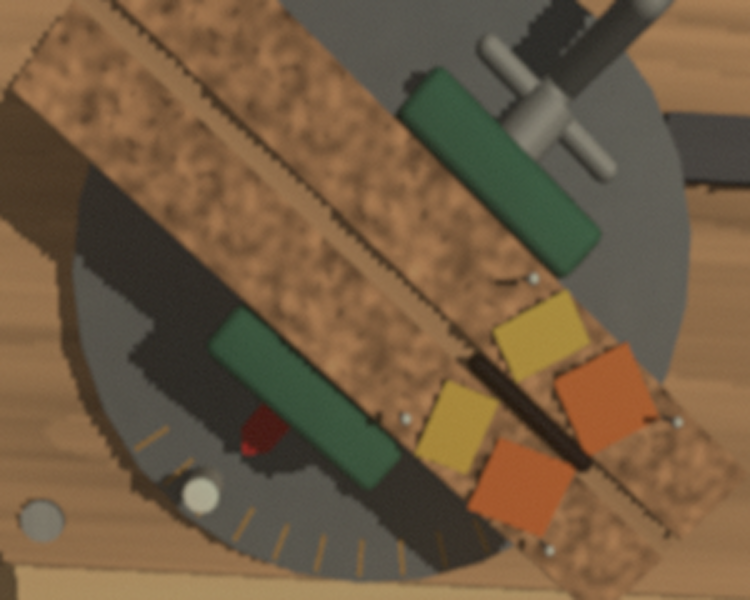

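```bash
python3 -c "
from h import *
d=cams.get_image('wrist')
f=lambda x,y:(250+x/8-.44,150+y/8-.44)
w=ray(d,*f(323,385),64);t=ray(d,*f(459,259),52);m1=ray(d,*f(565,130),54);m2=ray(d,*f(497,213),54)
print(w,t,m1,m2)
a=lambda v:np.arctan2(v[1],v[0])
print('tip->pin',a(w-t),'body',a(m2-m1),'body-tip',a(t-m1), 'C->pin',a(w[:2]-C),'C->tip',a(t[:2]-C))
g=lambda x,y:(210+x/2.5-.3,y/2.5-.3)
ang(d,(95,0),(668,537),104,g)
ang(d,(10,90),(575,600),104,g)
# flange ellipse centre: left/right
print([ray(d,*g(*p),40).round(1) for p in [(75,265),(690,240),(365,580)]])
n=np.array
# centre from this cam: jaw centres
j1=(n([240,308])+n([400,455])+n([210,348])+n([372,488]))/4
j2=(n([438,68])+n([602,235])+n([400,115])+n([565,275]))/4
p,q=ray(d,*g(*j1),100),ray(d,*g(*j2),100);print('jaws',p,q,(p+q)/2,a(p-q))
"
```

```text
[705.25419404 -92.79848215  64.        ] [694.28329719 -78.97539888  52.        ] [680.45481799 -67.55858068  54.        ] [689.08515988 -74.78929393  54.        ]
tip->pin -0.8999301680754112 body -0.6973830469461191 body-tip -0.6901580578828501 C->pin -0.7030012280670805 C->tip -0.6524354928527059
phi 2.4254 off 3.5
phi 2.4193 off -27.3
[array([ 632.5, -134.2,   40. ]), array([625.6,  69.2,  40. ]), array([742.6, -35.5,  40. ])]
jaws [669.92867785 -58.65300886 100.        ] [610.79711768  -6.71825251 100.        ] [640.36289776 -32.68563069 100.        ] -0.7206912661994539
```

```bash
python3 -c "
import cv2
a=cv2.imread('pics/t5f.png')
cv2.imwrite('pics/t5z.png',cv2.resize(a[190:220,355:391],(720,600),interpolation=cv2.INTER_CUBIC))
from h import *
n=np.array
d=cams.get_image('top')
j1=n([497,196]);j2=n([363,347])
p,q=ray(d,*f6(*j1),100),ray(d,*f6(*j2),100);w=ray(d,*f6(574,132),64)
c=(p+q)/2;a=lambda v:np.arctan2(v[1],v[0])
print('jaws',p,q,c,a(p-q),'pin',w,a(w-c))
cc=[ray(d,*f6(*x),104)[:2] for x in [(272,36),(692,390),(592,505),(172,148)]]
print('board ctr',np.mean(cc,0))
w0=cams.get_image('wrist')
g=lambda x,y:(210+x/2.5-.3,y/2.5-.3)
pts=[]
im=w0['frame']
"
```

```text
jaws [669.72549018 -62.12170181 100.        ] [609.36794767  -9.63599609 100.        ] [639.54671893 -35.87884895 100.        ] -0.7157519497815525 pin [706.11020125 -95.59136     64.        ] -0.7311973528145317
board ctr [640.01410021 -35.52992967]
```

View pics/t5z.png

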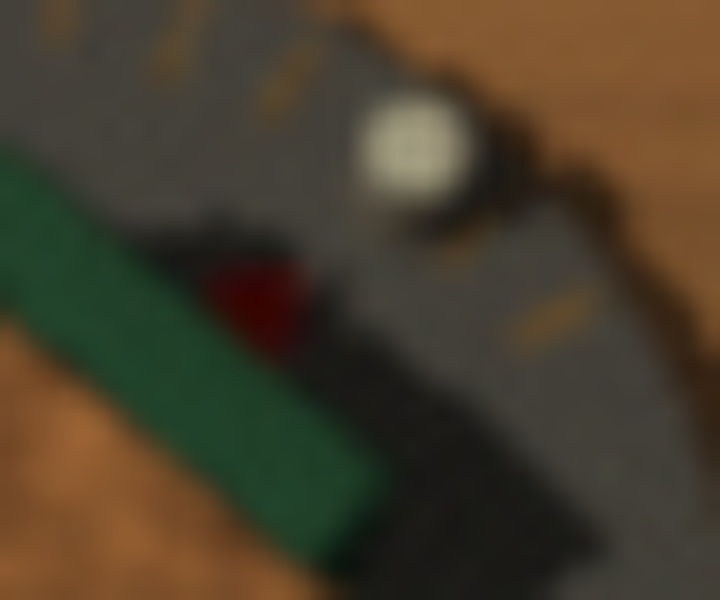

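The pins and pointer are close to lined up, but the estimates range from 1 to 3 mm short. I'll look from straight above and closer in.

>>> {"op": "step_arm", "data": {"linear": [[-7,20,20],[-14,40,40],[-20,58,60],[-20,58,70],[-20,58,70],[-20,58,70],[-20,58,70]], "yaw": [0,0,0,0,0,0,0], "gripper": [-1,-1,-1,-1,-1,-1,-1]}}

```text
clock: 9.23
eef_pos: [777.3, -84.4, 191.6]
tool_rot: [3.14, -0.0, 1.568]
force: [0.3, 0.6, 0.1]
width: 0.1
```

```bash
python3 -c "
from h import *
import cv2
st()
d=cams.get_image('wrist');a=d['frame'][:,:,::-1];cv2.imwrite('pics/w7.png',a)
u,v=[int(x) for x in proj(d,(700,-84,55))];print(u,v,d['cam_to_world'].round(3).tolist())
v0=max(0,v-50);u0=u-60;print(u0,v0)
cv2.imwrite('pics/w7a.png',cv2.resize(a[v0:v0+100,u0:u0+120],(720,600),interpolation=cv2.INTER_CUBIC))
"
```

```text
9.23 [777.3 -84.4 191.6] [ 3.14  -0.     1.568] F [0.3 0.6 0.1] w 0.1
323 117 [[0.003, 0.948, 0.319, 695.456], [1.0, -0.003, -0.0, -83.19], [0.0, 0.319, -0.948, 309.88], [0.0, 0.0, 0.0, 1.0]]
263 67
```

View pics/w7.png

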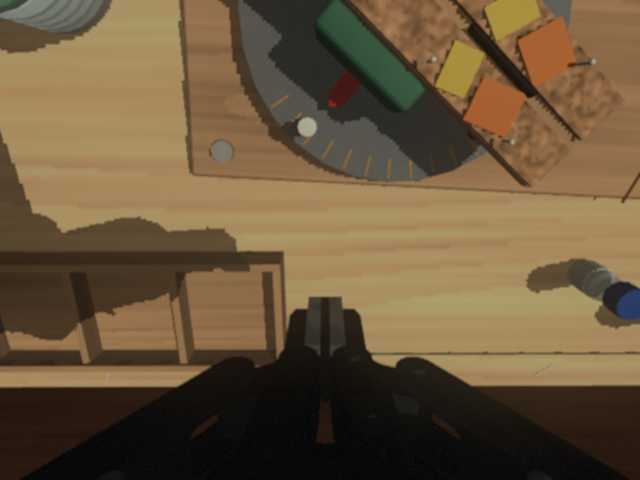

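View pics/w7a.png

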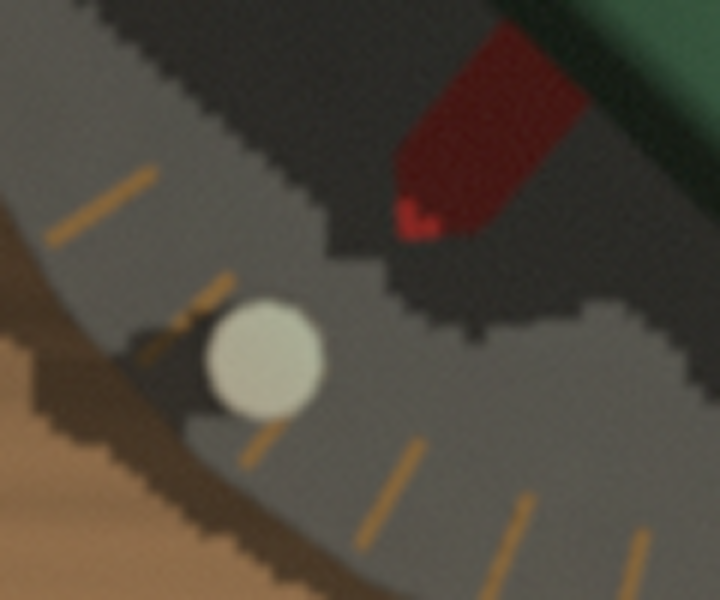

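```bash
python3 -c "
from h import *
d=cams.get_image('wrist')
f=lambda x,y:(263+x/6-.42,67+y/6-.42)
w=ray(d,*f(265,359),64);t=ray(d,*f(397,242),51);m1=ray(d,*f(547,59),53);m2=ray(d,*f(441,190),53)
l=ray(d,*f(507,20),53)-ray(d,*f(398,150),53);r=ray(d,*f(588,98),53)-ray(d,*f(485,230),53)
a=lambda v:np.arctan2(v[1],v[0])
print(a(m2-m1),a(t-m1),a(-l),a(-r),np.linalg.norm(m2-m1))
for ph in(-.70,-.718,-.73):
  n=np.array([-np.sin(ph),np.cos(ph)]);x=np.array([np.cos(ph),np.sin(ph)])
  v=(w-t)[:2];print(ph,'pin in tip frame',v@x,v@n,'delta',v@n/(70+v@x))
print(proj(d,(706.1-.9,-95.6,40)),w)
"
```

```text
-0.7087051398282416 -0.7149280651669613 -0.7324211887946284 -0.6843859991165508 16.656758651296386
-0.7 pin in tip frame 17.51305572973198 -3.1213177483538614 delta -0.0356668810422239
-0.718 pin in tip frame 17.56639937690371 -2.805594127810352 delta -0.03203961962321301
-0.73 pin in tip frame 17.598800932854303 -2.594600394020922 delta -0.029619131385253995
[306.36227271 124.5333042 ] [705.45820508 -94.29206424  64.        ]
```

```bash
python3 -c "
from h import *
to(505.5,5.6,230,.79)"
```

```text
lin [89.5, -272.3, -38.6] yaw 0.778
```

>>> {"op": "step_arm", "data": {"linear": [[5,-25,-30],[17,-60,-38],[29,-97,-38],[41,-134,-38],[53,-171,-38],[65,-208,-38],[80,-245,-38],[89.5,-272,-38]], "yaw": [0.1,0.2,0.3,0.4,0.5,0.6,0.7,0.778], "gripper": [-1,-1,-1,-1,-1,-1,-1,-1]}}

```text
clock: 10.0
eef_pos: [502.2, 6.9, 229.1]
tool_rot: [-3.14, -0.002, 0.785]
force: [-0.4, 0.8, 0.4]
width: -0.1
```

```bash
python3 -c "
from h import *
st();to(505.5,5.6,80,.78)"
```

```text
10.0 [502.2   6.9 229.1] [-3.14e+00 -2.00e-03  7.85e-01] F [-0.4  0.8  0.4] w -0.1
lin [1.2, 3.5, 149.1] yaw 0.005
```

>>> {"op": "step_arm", "data": {"linear": [[0,2,30],[0,2,65],[0,2,100],[0,2,135],[0,2,149],[0,2,149],[0,2,149]], "yaw": [0,0,0,0,0,0,0], "gripper": [-1,-1,-1,-1,-1,-1,-1]}}

```text
clock: 10.58
eef_pos: [507.3, 3.9, 79.5]
tool_rot: [3.141, -0.001, 0.789]
force: [1.0, -0.5, 0.9]
width: -0.1
```

```bash
python3 -c "
from h import *
st();to(533.3,34.4,80,.78);to(533.3+3.8*.71,34.4+3.8*.7,80,.78)"
```

```text
10.58 [507.3   3.9  79.5] [ 3.141e+00 -1.000e-03  7.890e-01] F [ 1.  -0.5  0.9] w -0.1
lin [39.9, -3.1, -0.5] yaw 0.009
lin [43.7, -3.0, -0.5] yaw 0.009
```

>>> {"op": "step_arm", "data": {"linear": [[15,-1,0],[30,-2.5,0],[36,-3,0],[39,-3,0],[41,-3,0],[42.5,-3,0],[43.5,-3,0],[43.5,-3,0]], "yaw": [0,0,0,0.01,0.01,0.01,0.01,0.01], "gripper": [-1,-1,-1,-1,-1,-1,-1,-1]}}

```text
clock: 11.25
eef_pos: [535.1, 36.1, 79.0]
tool_rot: [3.142, 0.001, 0.778]
force: [-2.3, -3.6, 2.1]
width: 0.5
```

```bash
python3 -c "
from h import *
import cv2
st()
d=cams.get_image('top');cv2.imwrite('pics/t8.png',cv2.resize(d['frame'][175:275,280:400,::-1],(720,600),interpolation=cv2.INTER_CUBIC))
a=cv2.imread('pics/t5.png')[20:220,160:360];b=cv2.imread('pics/t8.png')[20:220,160:360]
cv2.imwrite('pics/cmp.png',np.hstack([a,b]))
"
```

```text
11.25 [535.1  36.1  79. ] [3.142e+00 1.000e-03 7.780e-01] F [-2.3 -3.6  2.1] w 0.5
```

View pics/t8.png

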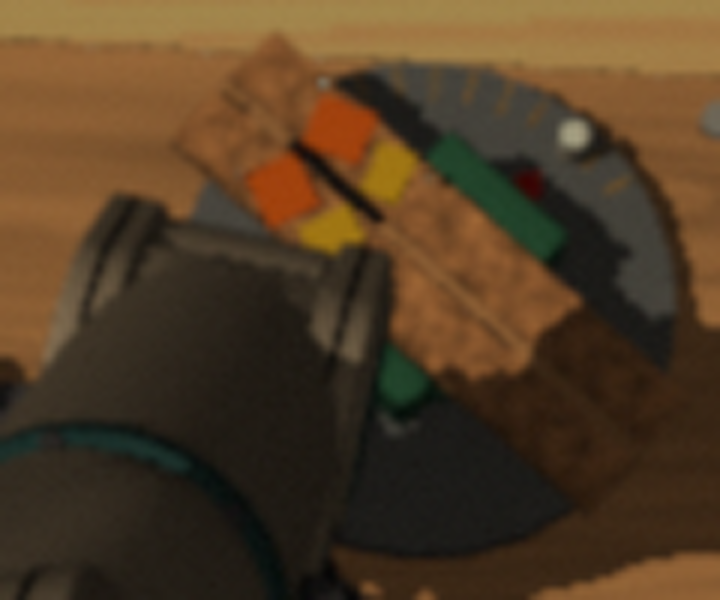

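>>> {"op": "step_arm", "data": {"linear": [[1,0,-0.5],[2,0,-0.5],[2.5,0,-0.5],[2.5,0,-0.5]], "yaw": [0,0,0,0], "gripper": [-1,-1,-1,-1]}}

```text
clock: 11.63
eef_pos: [537.3, 38.6, 79.1]
tool_rot: [-3.142, 0.0, 0.779]
force: [-1.3, -3.5, 0.5]
width: 0.0
```

>>> {"op": "step_arm", "data": {"linear": [[-15,0,0],[-35,0,0],[-42,0,-20],[-42,0,-55],[-42,0,-90],[-42,0,-125],[-42,0,-150],[-42,0,-150]], "yaw": [0,0,0,0,0,0,0,0], "gripper": [-1,-1,-1,-1,-1,-1,-1,-1]}}

```text
clock: 12.3
eef_pos: [511.5, 10.1, 234.5]
tool_rot: [3.135, -0.01, 0.78]
force: [0.8, 0.5, 0.7]
width: 0.3
```

```bash
python3 -c "
from h import *
st();to(777,-84,230,1.568)"
```

```text
12.3 [511.5  10.1 234.5] [ 3.135 -0.01   0.78 ] F [0.8 0.5 0.7] w 0.3
lin [122.5, 253.6, 7.5] yaw -0.788
```

>>> {"op": "step_arm", "data": {"linear": [[15,31,0],[31,64,0],[47,97,0],[63,130,0],[79,163,0],[95,196,0],[111,230,5],[122,253,15]], "yaw": [-0.1,-0.2,-0.3,-0.4,-0.5,-0.6,-0.7,-0.788], "gripper": [-1,-1,-1,-1,-1,-1,-1,-1]}}

```text
clock: 12.97
eef_pos: [775.9, -85.8, 214.6]
tool_rot: [3.136, -0.001, 1.572]
force: [-0.3, -0.7, 0.2]
width: 0.0
```

>>> {"op": "step_arm", "data": {"linear": [[0,0,15],[0,0,28],[0,0,28],[0,0,28],[0,0,28],[0,0,28]], "yaw": [0,0,0,0,0,0], "gripper": [-1,-1,-1,-1,-1,-1]}}

```text
clock: 13.47
eef_pos: [772.4, -84.5, 188.0]
tool_rot: [3.139, -0.0, 1.568]
force: [0.3, 0.9, 0.2]
width: -0.2
```

```bash
python3 -c "
from h import *
import cv2
st()
d=cams.get_image('wrist');a=d['frame'][:,:,::-1]
u,v=[int(x) for x in proj(d,(700,-84,55))]
v0=max(0,v-50);u0=u-60;print(u0,v0)
cv2.imwrite('pics/w9a.png',cv2.resize(a[v0:v0+100,u0:u0+120],(720,600),interpolation=cv2.INTER_CUBIC))
"
```

```text
13.47 [772.4 -84.5 188. ] [ 3.139 -0.     1.568] F [0.3 0.9 0.2] w -0.2
263 75
```

View pics/w9a.png

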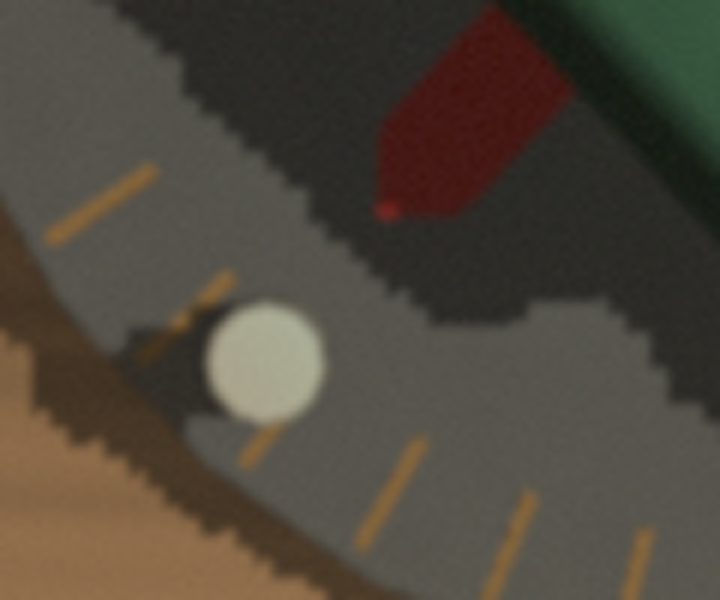

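```bash
python3 -c "
from h import *
d=cams.get_image('wrist')
f=lambda x,y:(263+x/6-.42,75+y/6-.42)
w=ray(d,*f(266,363),64);t=ray(d,*f(377,217),51);m1=ray(d,*f(532,47),53);m2=ray(d,*f(421,168),53)
a=lambda v:np.arctan2(v[1],v[0])
print(a(m2-m1),a(t-m1))
for ph in(-.74,-.76,-.78):
  n=np.array([-np.sin(ph),np.cos(ph)]);x=np.array([np.cos(ph),np.sin(ph)])
  v=(w-t)[:2];print(ph,'pin in tip frame',v@x,v@n,'delta',v@n/(70+v@x))
print(w,t)
a=d['frame'].astype(int)[75:175,263:383]
red=(a[...,0]>55)&(a[...,1]<40)&(a[...,2]<40)
import cv2
n,L,S,c=cv2.connectedComponentsWithStats(red.astype('uint8'));print(S[1:],c[1:])
"
```

```text
-0.7717003711054986 -0.7682790105787246
-0.74 pin in tip frame 17.98470519312751 1.0631783706291202 delta 0.01208367259167864
-0.76 pin in tip frame 17.959846222115548 1.4226358667779688 delta 0.01617369661135536
-0.78 pin in tip frame 17.92780355207616 1.7815243275483323 delta 0.020261217221162656
[705.21690037 -94.19161038  64.        ] [691.21887272 -82.84986488  51.        ]
[[ 63   1  33  35 679]] [[77.38291605 19.56111929]]
```

```bash
python3 -c "
from h import *
p=P(-.755,-35,136);print(p);to(*p,225,.815)
t=cams.get_image('top');dp=np.load('t5.npy')
K=t['intrinsics'];T=np.array(t['cam_to_world'])
for u,v in [(290,243),(300,243),(310,246)]:
  z=dp[v,u];print((T@np.array([(u-K[0][2])/K[0][0]*z,(v-K[1][2])/K[1][1]*z,z,1]))[:3].round(1))
"
```

```text
[564.94017353  81.18876295]
lin [165.3, -208.0, -37.5] yaw 0.752
[597.5 111.4  34.2]
[598.9  87.4  26.8]
[591.1  62.8  28.5]
```

The straight-down view shows the pointer about 1.3 mm past the pin's centre. The low link bar tops out around 34 mm, so the finger clears it. I'll nudge the arm back from its other side.

>>> {"op": "step_arm", "data": {"linear": [[15,-20,-30],[35,-45,-37],[57,-72,-37],[79,-99,-37],[101,-126,-37],[123,-153,-37],[145,-181,-37],[165,-208,-37]], "yaw": [0.1,0.2,0.3,0.4,0.5,0.6,0.7,0.752], "gripper": [-1,-1,-1,-1,-1,-1,-1,-1]}}

```text
clock: 14.28
eef_pos: [563.2, 82.2, 224.0]
tool_rot: [3.141, -0.002, 0.811]
force: [0.3, 2.1, -0.4]
width: 0.2
```

```bash
python3 -c "
from h import *
p=P(-.755,-35,136);st();to(*p,80,.815)
"
```

```text
14.28 [563.2  82.2 224. ] [ 3.141e+00 -2.000e-03  8.110e-01] F [ 0.3  2.1 -0.4] w 0.2
lin [0.3, 1.9, 144.0] yaw -0.004
```

>>> {"op": "step_arm", "data": {"linear": [[0,1,30],[0,1,65],[0,1,100],[0,1,130],[0,1,144],[0,1,144],[0,1,144]], "yaw": [0,0,0,0,0,0,0], "gripper": [-1,-1,-1,-1,-1,-1,-1]}}

```text
clock: 14.87
eef_pos: [565.4, 79.9, 79.4]
tool_rot: [-3.141, 0.0, 0.815]
force: [0.6, -0.0, 0.1]
width: -0.0
```

>>> {"op": "step_arm", "data": {"linear": [[-5,0,0],[-10,0,0],[-14,0,0],[-16,0,0],[-16,0,0]], "yaw": [0,0,0,0,0], "gripper": [-1,-1,-1,-1,-1]}}

```text
clock: 15.28
eef_pos: [555.3, 68.4, 80.6]
tool_rot: [3.14, -0.003, 0.815]
force: [1.1, 1.8, 1.3]
width: -0.2
```

```bash
cat >> h.py <<'E'
def tang(phi=-.755):
    s=ctrl.read_state();v=s['eef_pos'][:2]-C;F=s['force'][:2];n=np.array([-np.sin(phi),np.cos(phi)]);print('tang',v@n,'F',F@n)
E
python3 -c "
from h import *
import cv2
st();tang()
d=cams.get_image('wrist');cv2.imwrite('pics/w10.png',d['frame'][:,:,::-1])"
```

```text
15.28 [555.3  68.4  80.6] [ 3.14e+00 -3.00e-03  8.15e-01] F [1.1 1.8 1.3] w -0.2
tang 19.10534514363487 F 2.0269635988811516
```

View pics/w10.png

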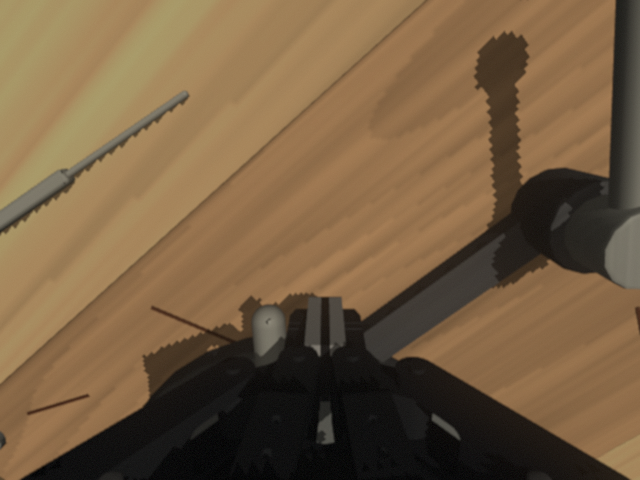

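>>> {"op": "step_arm", "data": {"linear": [[-1,0,0],[-2,0,0],[-2,0,0],[-2,0,0]], "yaw": [0,0,0,0], "gripper": [-1,-1,-1,-1]}}

```text
clock: 15.67
eef_pos: [553.4, 66.8, 79.4]
tool_rot: [3.141, -0.001, 0.815]
force: [3.7, 2.9, 3.2]
width: -0.3
```

```bash
python3 -c "
from h import *
import cv2
st();tang()
d=cams.get_image('wrist');cv2.imwrite('pics/w11.png',cv2.resize(d['frame'][290:370,240:360,::-1],(720,480)))
a=cv2.imread('pics/w10.png')[290:370,240:360]
"
```

```text
15.67 [553.4  66.8  79.4] [ 3.141e+00 -1.000e-03  8.150e-01] F [3.7 2.9 3.2] w -0.3
tang 16.630145976146107 F 4.626992315462708
```

View pics/w11.png

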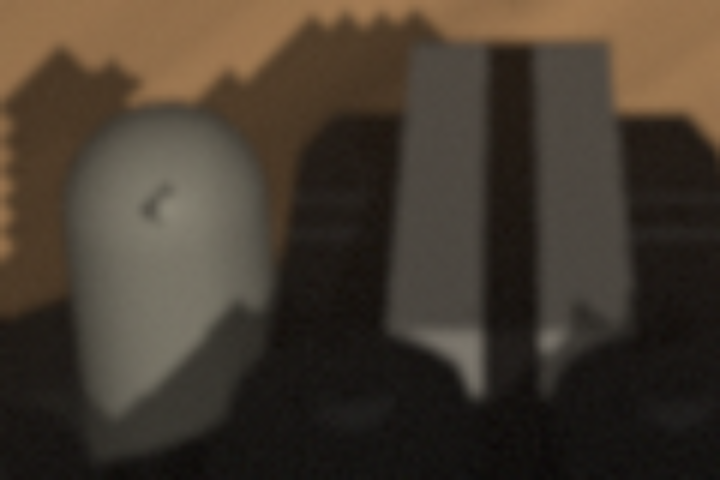

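>>> {"op": "step_arm", "data": {"linear": [[-0.7,0,0],[-1.3,0,0],[-1.3,0,0]], "yaw": [0,0,0], "gripper": [-1,-1,-1]}}

```text
clock: 15.97
eef_pos: [552.2, 65.6, 79.3]
tool_rot: [3.141, 0.0, 0.815]
force: [2.9, 2.1, 3.0]
width: 0.2
```

```bash
python3 -c "
from h import *
st();tang();p=P(-.755,-45,138);to(*p,80,.815)"
```

```text
15.97 [552.2  65.6  79.3] [3.141 0.    0.815] F [2.9 2.1 3. ] w 0.2
tang 14.859378100225861 F 3.5145809146921714
lin [30.1, -3.4, -0.7] yaw -0.0
```

Now back off, rise and look again.

>>> {"op": "step_arm", "data": {"linear": [[10,0,0],[18,0,0],[20,0,-20],[20,0,-55],[20,0,-90],[20,0,-125],[20,0,-150],[20,0,-150]], "yaw": [0,0,0,0,0,0,0,0], "gripper": [-1,-1,-1,-1,-1,-1,-1,-1]}}

```text
clock: 16.63
eef_pos: [568.4, 80.8, 234.1]
tool_rot: [3.137, -0.006, 0.815]
force: [0.3, -0.6, 0.1]
width: 0.0
```

```bash
python3 -c "
from h import *
st();to(777,-84,230,1.568)"
```

```text
16.63 [568.4  80.8 234.1] [ 3.137 -0.006  0.815] F [ 0.3 -0.6  0.1] w 0.0
lin [23.1, 264.8, 5.5] yaw -0.753
```

>>> {"op": "step_arm", "data": {"linear": [[3,33,0],[6,68,0],[9,103,0],[12,138,0],[15,173,0],[18,208,0],[21,243,5],[23,265,15]], "yaw": [-0.1,-0.2,-0.3,-0.4,-0.5,-0.6,-0.7,-0.753], "gripper": [-1,-1,-1,-1,-1,-1,-1,-1]}}

```text
clock: 17.3
eef_pos: [776.2, -88.2, 213.4]
tool_rot: [3.141, 0.002, 1.57]
force: [-0.6, -0.5, 0.2]
width: -0.1
```

>>> {"op": "step_arm", "data": {"linear": [[0,0,15],[0,0,28],[0,0,28],[0,0,28],[0,0,28],[0,0,28]], "yaw": [0,0,0,0,0,0], "gripper": [-1,-1,-1,-1,-1,-1]}}

```text
clock: 17.8
eef_pos: [774.8, -83.6, 187.7]
tool_rot: [3.14, -0.0, 1.569]
force: [0.5, -0.5, 0.3]
width: 0.2
```

```bash
python3 -c "
from h import *
import cv2
st()
d=cams.get_image('wrist');a=d['frame'][:,:,::-1]
u,v=[int(x) for x in proj(d,(700,-84,55))]
v0=max(0,v-50);u0=u-60;print(u0,v0)
cv2.imwrite('pics/w12a.png',cv2.resize(a[v0:v0+100,u0:u0+120],(720,600),interpolation=cv2.INTER_CUBIC))
"
```

```text
17.8 [774.8 -83.6 187.7] [ 3.14  -0.     1.569] F [ 0.5 -0.5  0.3] w 0.2
262 71
```

View pics/w12a.png

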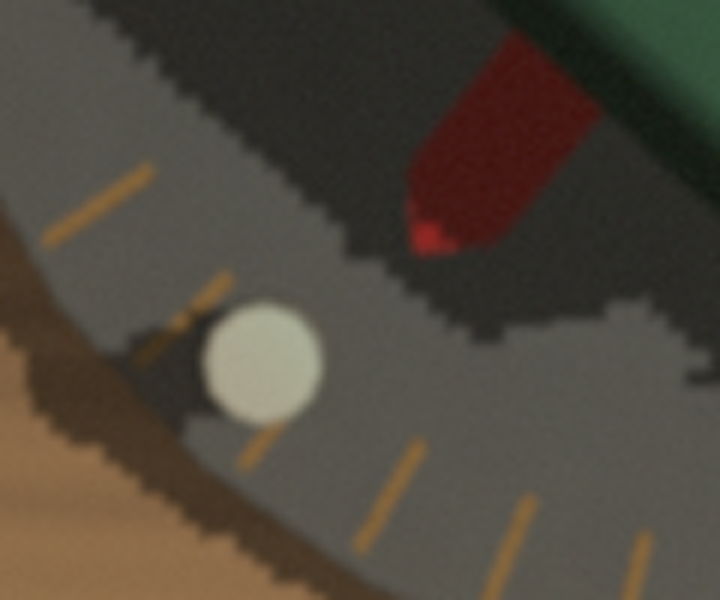

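```bash
python3 -c "
from h import *
d=cams.get_image('wrist')
f=lambda x,y:(262+x/6-.42,71+y/6-.42)
w=ray(d,*f(263,363),64);t=ray(d,*f(412,256),51);ph=-.70
n=np.array([-np.sin(ph),np.cos(ph)]);x=np.array([np.cos(ph),np.sin(ph)])
v=(w-t)[:2];print('pin in tip frame',v@x,v@n,'delta',v@n/(70+v@x))
to(507,6,230,.785)
"
```

```text
pin in tip frame 17.581385430845597 -5.106759697913656 delta -0.058308733902662016
lin [89.5, -268.0, -42.8] yaw 0.784
```

The nudge back overshot, to about 0.058 rad short of the pin. But from the two earlier pushes I know where the finger must stop on the first side: TCP about (536.1, 37.3).

>>> {"op": "step_arm", "data": {"linear": [[5,-25,-30],[17,-60,-40],[29,-97,-40],[41,-134,-40],[53,-171,-40],[65,-208,-40],[80,-245,-40],[89.5,-268,-40]], "yaw": [0.1,0.2,0.3,0.4,0.5,0.6,0.7,0.784], "gripper": [-1,-1,-1,-1,-1,-1,-1,-1]}}

```text
clock: 18.57
eef_pos: [502.6, 7.1, 227.0]
tool_rot: [-3.139, -0.0, 0.78]
force: [-0.2, 0.8, -0.1]
width: 0.1
```

```bash
python3 -c "
from h import *
st();to(507.3,4,80,.785)"
```

```text
18.57 [502.6   7.1 227. ] [-3.139 -0.     0.78 ] F [-0.2  0.8 -0.1] w 0.1
lin [1.1, 5.9, 147.0] yaw -0.005
```

>>> {"op": "step_arm", "data": {"linear": [[0,2,30],[0,2,65],[0,2,100],[0,2,135],[0,2,147],[0,2,147],[0,2,147]], "yaw": [0,0,0,0,0,0,0], "gripper": [-1,-1,-1,-1,-1,-1,-1]}}

```text
clock: 19.15
eef_pos: [508.4, 4.2, 79.6]
tool_rot: [3.142, -0.0, 0.784]
force: [0.3, 0.2, 0.4]
width: 0.1
```

```bash
python3 -c "
from h import *
st();to(536.1,37.3,80,.778)"
```

```text
19.15 [508.4   4.2  79.6] [ 3.142 -0.     0.784] F [0.3 0.2 0.4] w 0.1
lin [43.0, -3.9, -0.4] yaw 0.006
```

>>> {"op": "step_arm", "data": {"linear": [[15,-1,0],[28,-2.5,0],[33,-3,0],[37,-3.5,0],[40,-4,0],[42,-4,0],[42.5,-4,0],[42.5,-4,0]], "yaw": [0,0,0,0,0,0,0,0], "gripper": [-1,-1,-1,-1,-1,-1,-1,-1]}}

```text
clock: 19.82
eef_pos: [535.1, 36.7, 79.4]
tool_rot: [-3.141, 0.001, 0.784]
force: [-1.8, -2.5, 1.1]
width: -0.1
```

```bash
python3 -c "
from h import *
st();to(536.1,37.3,80,.778)"
```

```text
19.82 [535.1  36.7  79.4] [-3.141e+00  1.000e-03  7.840e-01] F [-1.8 -2.5  1.1] w -0.1
lin [1.2, 0.3, -0.6] yaw 0.006
```

>>> {"op": "step_arm", "data": {"linear": [[0.6,0,0],[1.1,0,0],[1.1,0,0]], "yaw": [0,0,0], "gripper": [-1,-1,-1]}}

```text
clock: 20.07
eef_pos: [535.9, 37.6, 79.2]
tool_rot: [-3.141, 0.0, 0.784]
force: [-1.6, -3.3, 2.8]
width: 0.2
```

>>> {"op": "step_arm", "data": {"linear": [[-15,0,0],[-35,0,0],[-42,0,-20],[-42,0,-55],[-42,0,-90],[-42,0,-125],[-42,0,-150],[-42,0,-150]], "yaw": [0,0,0,0,0,0,0,0], "gripper": [-1,-1,-1,-1,-1,-1,-1,-1]}}

```text
clock: 20.73
eef_pos: [510.1, 9.1, 234.2]
tool_rot: [3.135, -0.009, 0.785]
force: [1.5, 0.1, 0.0]
width: 0.1
```

```bash
python3 -c "
from h import *
st();to(777,-84,230,1.568)"
```

```text
20.73 [510.1   9.1 234.2] [ 3.135 -0.009  0.785] F [1.5 0.1 0. ] w 0.1
lin [123.0, 254.5, 6.8] yaw -0.783
```

>>> {"op": "step_arm", "data": {"linear": [[15,31,0],[31,64,0],[47,97,0],[63,130,0],[79,163,0],[95,196,0],[111,230,5],[122,253,15]], "yaw": [-0.1,-0.2,-0.3,-0.4,-0.5,-0.6,-0.7,-0.785], "gripper": [-1,-1,-1,-1,-1,-1,-1,-1]}}

```text
clock: 21.4
eef_pos: [775.0, -85.5, 214.2]
tool_rot: [3.137, -0.001, 1.574]
force: [0.8, -0.2, 0.9]
width: 0.3
```

>>> {"op": "step_arm", "data": {"linear": [[0,0,15],[0,0,28],[0,0,28],[0,0,28],[0,0,28],[0,0,28]], "yaw": [0,0,0,0,0,0], "gripper": [-1,-1,-1,-1,-1,-1]}}

```text
clock: 21.9
eef_pos: [771.8, -84.1, 187.9]
tool_rot: [3.14, -0.0, 1.57]
force: [-0.3, 0.7, 0.7]
width: -0.1
```

```bash
python3 -c "
from h import *
import cv2
st()
d=cams.get_image('wrist');a=d['frame'][:,:,::-1]
u,v=[int(x) for x in proj(d,(700,-84,55))]
v0=max(0,v-50);u0=u-60;print(u0,v0)
cv2.imwrite('pics/w13a.png',cv2.resize(a[v0:v0+100,u0:u0+120],(720,600),interpolation=cv2.INTER_CUBIC))
"
```

```text
21.9 [771.8 -84.1 187.9] [ 3.14 -0.    1.57] F [-0.3  0.7  0.7] w -0.1
262 76
```

View pics/w13a.png

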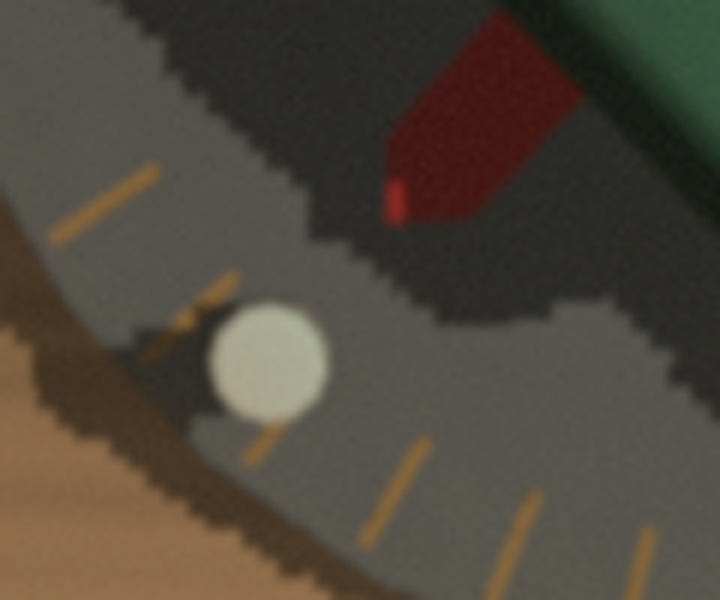

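```bash
python3 -c "
from h import *
d=cams.get_image('wrist')
f=lambda x,y:(262+x/6-.42,76+y/6-.42)
w=ray(d,*f(269,362),64);t=ray(d,*f(386,227),51);m1=ray(d,*f(542,54),53)
print(np.arctan2(*(t-m1)[1::-1]))
for ph in (-.73,-.75):
  n=np.array([-np.sin(ph),np.cos(ph)]);x=np.array([np.cos(ph),np.sin(ph)])
  v=(w-t)[:2];print('pin in tip frame',v@x,v@n,'delta',v@n/(70+v@x))
to(445,215,225,.98)
"
```

```text
-0.7590535966407137
pin in tip frame 17.585699276765034 -0.2856798331767529 delta -0.0032617177865306916
pin in tip frame 17.58789546991082 0.06606783929058839 delta 0.0007543033079643381
lin [299.0, -327.2, -37.8] yaw 0.589
```

The pointer is now within about 0.3 mm of the pin's centre. Next, the lever.

```bash
cat >> h.py <<'E'
PIV=np.array([601.4,171.8])
def Q(lock,off=20,r=60):
    th=np.pi-.65-.058+lock
    e=np.array([np.cos(th),np.sin(th)]);n=np.array([-e[1],e[0]])
    return PIV+r*e-off*n, th-np.pi/2
E
python3 -c "
from h import *
print(ctrl.read_state()['qpos'].round(2))
p,y=Q(.133,45);print(p,y);to(*p,225,y)
"
```

```text
[ 0.02  0.9   0.12  1.15 -0.1   1.09  1.71]
[575.52102744 242.19374105] 0.9957963267948968
lin [326.3, -196.7, -37.6] yaw 0.574
```

>>> {"op": "step_arm", "data": {"linear": [[15,-10,-32],[48,-29,-38],[83,-50,-38],[118,-71,-38],[153,-92,-38],[188,-113,-38],[223,-134,-38],[258,-155,-38]], "yaw": [0.05,0.12,0.19,0.27,0.35,0.43,0.5,0.57], "gripper": [-1,-1,-1,-1,-1,-1,-1,-1]}}

```text
clock: 22.67
eef_pos: [615.9, 175.2, 225.5]
tool_rot: [3.141, -0.002, 0.995]
force: [0.6, 1.2, -0.2]
width: 0.3
```

```bash
python3 -c "
from h import *
st();p,y=Q(.133,45);to(*p,225,y);to(*p,76,y)
"
```

```text
22.67 [615.9 175.2 225.5] [ 3.141e+00 -2.000e-03  9.950e-01] F [ 0.6  1.2 -0.2] w 0.3
lin [34.2, -70.3, 0.5] yaw -0.0
lin [34.0, -70.4, 149.5] yaw -0.0
```

>>> {"op": "step_arm", "data": {"linear": [[15,-32,0],[31,-64,0],[34,-70,0],[34,-70,0],[34,-70,0]], "yaw": [0,0,0,0,0], "gripper": [-1,-1,-1,-1,-1]}}

```text
clock: 23.08
eef_pos: [576.9, 239.8, 225.2]
tool_rot: [3.14, -0.001, 1.0]
force: [0.8, -0.4, 0.2]
width: 0.1
```

```bash
python3 -c "
from h import *
import cv2
st();p,y=Q(.133,45);to(*p,76,y)
d=cams.get_image('wrist');cv2.imwrite('pics/w14.png',d['frame'][:,:,::-1])
print(proj(d,(*PIV,78)),proj(d,(528,219.4,68)),proj(d,(*p,51)))
"
```

```text
23.08 [576.9 239.8 225.2] [ 3.14e+00 -1.00e-03  1.00e+00] F [ 0.8 -0.4  0.2] w 0.1
lin [1.2, -2.6, 149.2] yaw 0.004
[266.38318573 301.3470631 ] [263.04700645 186.29598611] [325.07286913 217.05767018]
```

View pics/w14.png

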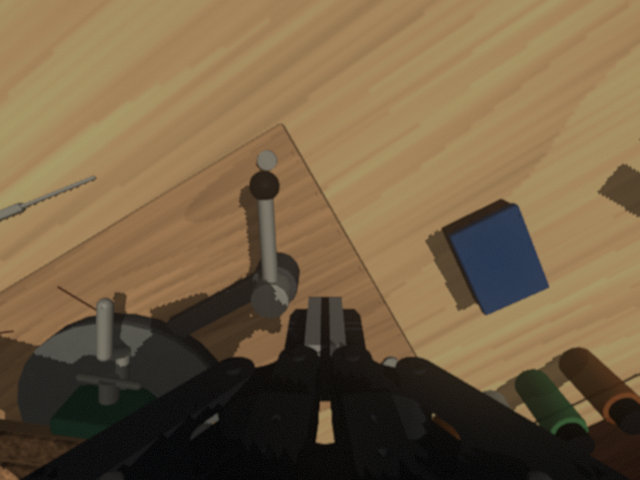

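The lever's knob is at (265,186) and its pivot at (270,298), matching my projections within 4 px. The space below the finger is clear, so I'll go down.

>>> {"op": "step_arm", "data": {"linear": [[0,-1,35],[0,-1,70],[0,-1,105],[0,-1,135],[0,-1,149],[0,-1,149],[0,-1,149]], "yaw": [0,0,0,0,0,0,0], "gripper": [-1,-1,-1,-1,-1,-1,-1]}}

```text
clock: 23.72
eef_pos: [576.6, 238.0, 75.0]
tool_rot: [3.141, 0.001, 0.996]
force: [0.4, -0.6, -0.1]
width: 0.0
```

```bash
python3 -c "
from h import *
st()
for k in (0,.13,.2,.3,.4,.5,.6):
  p,y=Q(k);to(*p,76,y)
"
```

```text
23.72 [576.6 238.   75. ] [3.141e+00 1.000e-03 9.960e-01] F [ 0.4 -0.6 -0.1] w 0.0
lin [-14.3, -0.0, -1.0] yaw 0.133
lin [-21.9, -3.1, -1.0] yaw 0.003
lin [-26.2, -4.4, -1.0] yaw -0.067
lin [-32.4, -5.7, -1.0] yaw -0.167
lin [-38.7, -6.3, -1.0] yaw -0.267
lin [-45.0, -6.4, -1.0] yaw -0.367
lin [-51.3, -5.8, -0.9] yaw -0.467
```

>>> {"op": "step_arm", "data": {"linear": [[-10,-2,-0.5],[-20,-3,-0.5],[-26,-4.4,-0.5],[-32,-5.7,-0.5],[-38.5,-6.3,-0.5],[-45,-6.4,-0.5],[-51,-5.8,-0.5],[-51,-5.8,-0.5]], "yaw": [0,0,-0.07,-0.17,-0.27,-0.37,-0.467,-0.467], "gripper": [-1,-1,-1,-1,-1,-1,-1,-1]}}

```text
clock: 24.38
eef_pos: [544.7, 199.6, 78.0]
tool_rot: [3.138, -0.002, 1.466]
force: [0.7, -0.3, 0.4]
width: -0.0
```

```bash
python3 -c "
from h import *
import cv2
st()
for k in (.6,.7,.8,.9,1.0,1.1,1.15,1.2):
  p,y=Q(k);to(*p,76,y)
d=cams.get_image('wrist');cv2.imwrite('pics/w15.png',d['frame'][:,:,::-1])
"
```

```text
24.38 [544.7 199.6  78. ] [ 3.138e+00 -2.000e-03  1.466e+00] F [ 0.7 -0.3  0.4] w -0.0
lin [-1.6, -0.6, 2.0] yaw 0.003
lin [-7.6, -2.4, 2.0] yaw -0.097
lin [-13.9, -3.5, 2.0] yaw -0.197
lin [-20.2, -3.9, 1.9] yaw -0.297
lin [-26.5, -3.8, 1.9] yaw -0.397
lin [-32.8, -3.0, 1.9] yaw -0.497
lin [-35.9, -2.4, 1.9] yaw -0.547
lin [-38.9, -1.6, 1.9] yaw -0.597
```

View pics/w15.png

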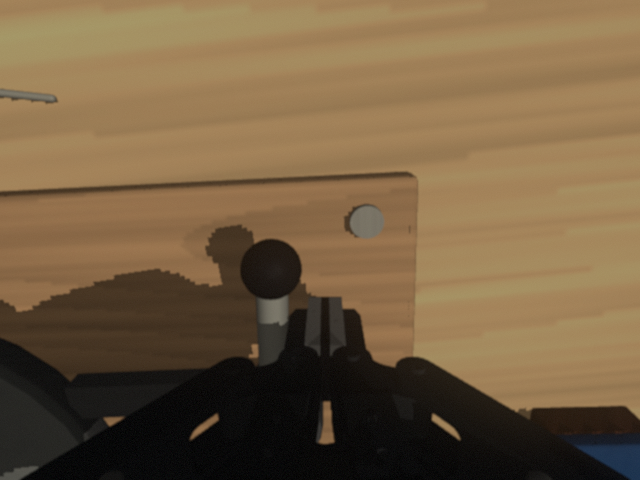

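The lever is moving with the finger; the knob is at (271,268), still clear of it. I'll continue.

>>> {"op": "step_arm", "data": {"linear": [[-7,-2.2,1],[-14,-3.5,1],[-20,-4,1.5],[-26.5,-3.8,1.5],[-33,-3,1.5],[-36,-2.4,1.5],[-39,-1.6,1.5],[-39,-1.6,1.5]], "yaw": [-0.1,-0.2,-0.3,-0.4,-0.5,-0.55,-0.6,-0.6], "gripper": [-1,-1,-1,-1,-1,-1,-1,-1]}}

```text
clock: 25.1
eef_pos: [539.3, 161.7, 75.6]
tool_rot: [3.138, 0.001, 2.063]
force: [0.8, 0.5, 0.8]
width: 0.1
```

```bash
python3 -c "
from h import *
import cv2
st()
for k in (1.2,1.25,1.3):
  p,y=Q(k);to(*p,76,y)
p,y=Q(1.3,12);to(*p,76,y)
d=cams.get_image('wrist');cv2.imwrite('pics/w16.png',d['frame'][:,:,::-1])
"
```

```text
25.1 [539.3 161.7  75.6] [3.138e+00 1.000e-03 2.063e+00] F [0.8 0.5 0.8] w 0.1
lin [-0.5, -0.5, -0.4] yaw 0.0
lin [-3.5, -1.4, -0.4] yaw -0.05
lin [-6.6, -2.2, -0.4] yaw -0.1
lin [-14.5, -1.4, -0.4] yaw -0.1
```

View pics/w16.png

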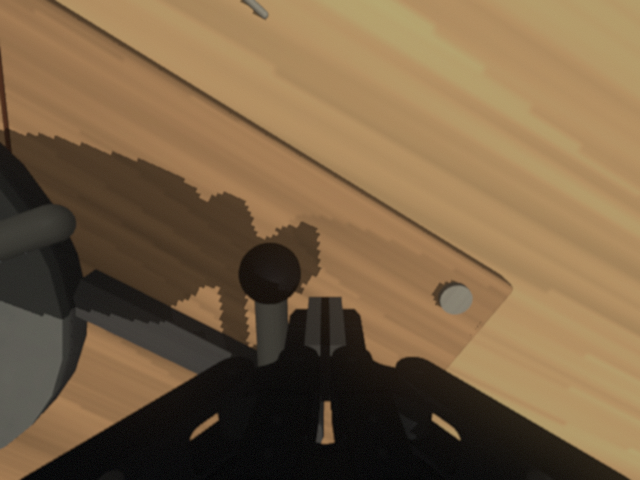

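>>> {"op": "step_arm", "data": {"linear": [[-3,-1,0],[-5,-1.6,0],[-7,-2,0],[-8.5,-2,0],[-10,-2,0],[-10,-2,0]], "yaw": [-0.04,-0.07,-0.1,-0.1,-0.1,-0.1], "gripper": [-1,-1,-1,-1,-1,-1]}}

```text
clock: 25.65
eef_pos: [540.2, 154.0, 74.6]
tool_rot: [3.141, -0.002, 2.166]
force: [-0.7, 5.1, 3.9]
width: 0.0
```

```bash
python3 -c "
from h import *
st()
p,y=Q(1.3,12);to(*p,76,y)
"
```

```text
25.65 [540.2 154.   74.6] [ 3.141e+00 -2.000e-03  2.166e+00] F [-0.7  5.1  3.9] w 0.0
lin [-7.4, 0.7, -1.4] yaw 0.003
```

Force is now 5 N; I'll press on gently to find the stop.

>>> {"op": "step_arm", "data": {"linear": [[-1.5,0,0],[-3,0,0],[-3,0,0]], "yaw": [0,0,0], "gripper": [-1,-1,-1]}}

```text
clock: 25.9
eef_pos: [540.3, 153.8, 74.5]
tool_rot: [3.141, -0.005, 2.168]
force: [-5.8, 9.7, 5.8]
width: 0.1
```

```bash
python3 -c "
from h import *
st()
p,y=Q(1.3,12);to(*p,76,y)
"
```

```text
25.9 [540.3 153.8  74.5] [ 3.141 -0.005  2.168] F [-5.8  9.7  5.8] w 0.1
lin [-7.1, 0.8, -1.5] yaw 0.005
```

>>> {"op": "step_arm", "data": {"linear": [[-2,0,0],[-3,0,0],[-3,0,0]], "yaw": [0,0,0], "gripper": [-1,-1,-1]}}

```text
clock: 26.15
eef_pos: [540.4, 153.6, 74.6]
tool_rot: [-3.141, -0.008, 2.17]
force: [-8.9, 13.1, 7.9]
width: 0.1
```

>>> {"op": "step_arm", "data": {"linear": [[10,0,0],[25,0,0],[35,0,-15],[35,0,-50],[35,0,-85],[35,0,-120],[35,0,-150],[35,0,-150]], "yaw": [0,0,0,0,0,0,0,0], "gripper": [-1,-1,-1,-1,-1,-1,-1,-1]}}

```text
clock: 26.82
eef_pos: [527.5, 176.5, 230.1]
tool_rot: [3.132, 0.004, 2.163]
force: [0.9, 0.7, 0.1]
width: 0.1
```

```bash
python3 -c "
from h import *
import cv2
st();to(777,-84,230,1.568)
d=cams.get_image('wrist');cv2.imwrite('pics/w17.png',d['frame'][:,:,::-1])"
```

```text
26.82 [527.5 176.5 230.1] [3.132 0.004 2.163] F [0.9 0.7 0.1] w 0.1
lin [-355.4, 61.4, 1.9] yaw 0.595
```

View pics/w17.png

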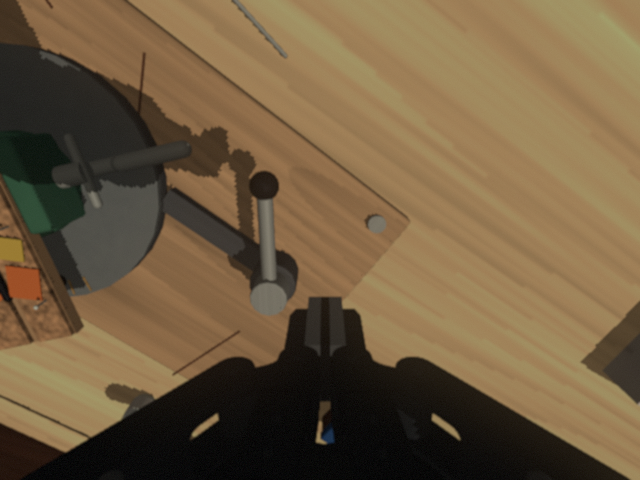

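>>> {"op": "step_arm", "data": {"linear": [[20,-20,0],[45,-45,0],[70,-70,0],[95,-85,0],[110,-90,0],[110,-90,0]], "yaw": [0,0,0,0,0,0], "gripper": [-1,-1,-1,-1,-1,-1]}}

```text
clock: 27.37
eef_pos: [384.1, 217.6, 223.3]
tool_rot: [-3.137, -0.001, 2.17]
force: [0.6, 0.7, 0.2]
width: 0.2
```

```bash
python3 -c "
from h import *
import cv2
st()
d=cams.get_image('top');cv2.imwrite('pics/t18.png',cv2.resize(d['frame'][140:340,210:450,::-1],(720,600),interpolation=cv2.INTER_CUBIC))"
```

```text
27.37 [384.1 217.6 223.3] [-3.137e+00 -1.000e-03  2.170e+00] F [0.6 0.7 0.2] w 0.2
```

View pics/t18.png

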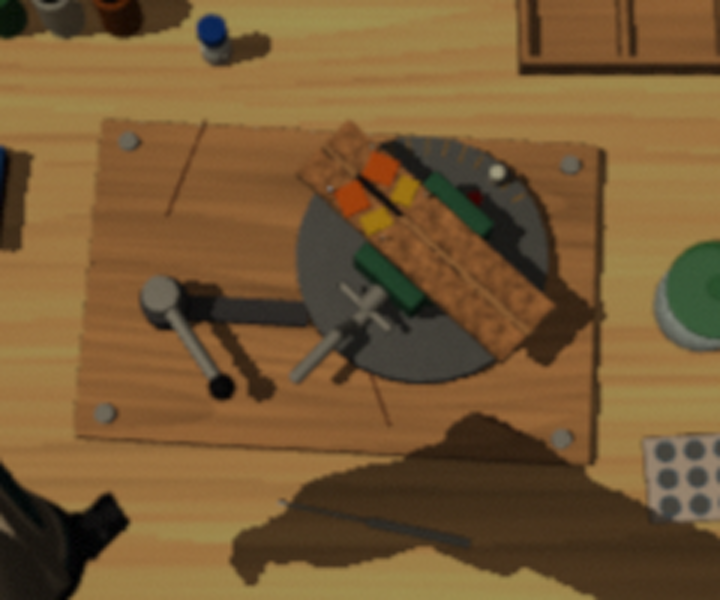

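```bash
python3 -c "
from h import *
d=cams.get_image('top')
f=lambda x,y:(x/3+210-.33,y/3+140-.33)
b=ray(d,*f(221,386),68)[:2]-PIV;print('lock',(np.arctan2(b[1],b[0])%(2*np.pi))-np.pi+.65+.058)
ang(d,(328,146),(530,333),104,f);ang(d,(350,122),(555,305),104,f);ang(d,(298,175),(502,362),104,f)
ctrl.finish_job();st()"
```

```text
lock 1.3027161050886742
phi -0.7648 off 0.4
phi -0.7495 off 28.2
phi -0.7562 off -31.8
the job is handed in; nothing more can be done
the job is handed in; nothing more can be done
```

I turned the vise until the red pointer was on the white pin, then pushed the lock lever round to its stop and handed the job in. I used the shut gripper and pushed with one finger's outer side.

**Pointer:** The first pushes fell short and then overshot slightly. I nudged the arm back from its other side, which went too far, and made one last push. A view from straight above then put the pin's centre within about 0.3 mm of the pointer's line. I did not take that view again after locking.

**Order:** The lever was not touched until the pointer was on the pin.

**Lever:** At the stop the finger stayed where it was while the force rose from about 5 to 18 N. The last top view gives a lock angle of about 1.30.

**Disagreement:** In the last top view the edges of the spreading board put the head at -0.75 to -0.76 rad, while that camera put the pin at about -0.73. The close view gave -0.73 to -0.75 for the head and almost no error. I trusted the close view, as it shows pointer and pin side by side.

**Surroundings:** The arm finished well clear at about 27 s, with no contact force. The vial, spot plate, jar and probe look unmoved in the last picture. The pin box shows only at its edge and the caliper is out of frame. I saw no contact with them, the board or the butterfly.

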